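# Clear the lab bench: bottles, glassware and dish each to their place

## Robot

A 6-joint arm with a two-finger parallel gripper is mounted at the origin on the work surface. World frame = base frame: x ahead of the robot, y to its left, z up, the work surface at z = 0. Lengths are in mm, angles in rad, forces in N, time in s.
With the tool pointing down it reaches from about 350 to 850 mm from the base axis. Payload 8.1 kg.
Tool frame: the origin (TCP) lies between the finger pads; the fingertips stand 25 mm ahead of it and the grasp point (between the pads) lies 6 mm ahead of it; z points along the fingers, x is the direction in which the jaws open and shut, and the axes are right-handed (so a half turn about z gives the same grasp; the last joint's range is limited). The gripper opens to 93 mm and grips with 3 to 60 N. Pads are 15 mm wide; open, the fingers measure 128 mm over their backs; the gripper's body (75 mm by 188 mm) begins 65 mm behind the grasp point.
Start: joints at [1.223, 0.13, 1.488, -0, 1.523, -0.085], TCP at [155.849, 579.41, 208.535] pointing down, gripper open.
Joint ranges: [-2.96, 2.96], [-0.89, 2.26], [0.02, 2.5], [-1.34, 4.48], [0, 2.73], [-2.66, 2.66]. Speed limits (rad/s): [2.39, 2.39, 2.79, 3.14, 3.14, 3.14].

## Interface

Orientations are given as a rotation vector (axis times angle).
In Python, from workcell import monitor, vision, robot gives the robot as it stands.
- The arm moves only by the tool step_arm, never from a script. Its argument "deltas" is a list that holds one entry, the list of rows, each a list of 7 numbers: the shift along the tool's x, y, z in cm, then the turn, a rotation vector about the tool's x, y, z in degrees, then the opening, from 0 (shut) to 1 (fully open). A call has 1 to 5 rows; each row is the pose to reach, as a shift and turn from the pose commanded when the call began, along the tool's axes at that moment; what a row does not reach only later rows make up. A row lasts 1/10 s, in which the tool goes at most 50 mm and 8.59 degrees, less where a joint would pass 70% of its speed; a pose out of reach is approached as far as the arm can. A call with a gripper value outside its range is refused whole. The fingers move at their own pace and stop on an object; "force" is the grip in N (left out, the last holds). Time passes only in rows, so rows that repeat a pose let the fingers close. It gives the time, the measured TCP pose, the force and the opening at its end, in the units of the state.
- monitor.state(): the state, without advancing time (a new reading comes with each control period).
- vision.grab_frame(name): name is "side" or "top"; returns a dict with "color" (384x512x3 uint8, red, green, blue), "fx", "fy", "cx", "cy" (pixels), "dist" ([k1, k2, p1, p2, k3] as OpenCV has them; the pictures are not rectified), "R" (3x3) and "t" (3): a world point X has camera coordinates R X + t. Camera axes: x right, y down, z forward; pixel columns grow to the right and rows downward; lengths in mm; the calibration is good to about 2 mm. A picture is of the moment at which its call begins. There is no depth.
- robot.finish_job(): hands the job in, once; it reports no verdict.
The state is a dict: "time": time; "joints": joint angles; "qd": joint speeds; "effort": joint torques, N m; "tcp_pos": TCP position; "tcp_rot": TCP orientation; "force": force on the tool from outside, world axes, zero at the start; "torque": the same for the moment, N m; "finger_gap": finger opening in mm.
Only numpy, scipy, OpenCV 4.12 (cv2) and the standard library are available. Lean on these libraries where they do the work, as an engineer would, in place of code of your own. Each camera call takes 0.05 s, during which the arm holds its last target.

## Task

Clear up the bench after the experiment: stand the two capped reagent bottles upright in the wire bottle rack, each in a cell of its own, stand the dirty flask and the dirty beaker upright on the floor of the white wash-up tub, and lay the used culture dish flat, right way up, on the floor of the shallow steel discard tray. Set everything down gently, neither dropping it nor knocking it over, and leave the tip box and the tube rack where they stand.

Things in the scene. Friction and masses are not known exactly. Their poses are not given: they have to be found in the camera images.
- bottle_a: capped amber glass reagent bottle (one of two alike), upright: body 46 mm diameter up to 56 mm, paper label, narrowing shoulder and neck, black ribbed screw cap 38 mm diameter from 72 to 95 mm (the top), about 100 g; a good grip is across the cap. Origin: centre of the underside, z up; round, so its yaw means nothing
- bottle_b: capped amber glass reagent bottle (one of two alike), upright: body 46 mm diameter up to 56 mm, paper label, narrowing shoulder and neck, black ribbed screw cap 38 mm diameter from 72 to 95 mm (the top), about 100 g; a good grip is across the cap. Origin: centre of the underside, z up; round, so its yaw means nothing
- flask: empty 100 ml conical (Erlenmeyer) flask of clear glass with a dried residue at the bottom, upright: base 64 mm diameter, cone narrowing from 7 mm up to a straight neck 28 mm diameter from 68 to 105 mm (the top), about 80 g; a good grip is across the neck. Origin: centre of the underside, z up; round
- beaker: empty 100 ml beaker of clear glass with a dried residue at the bottom, upright, open at the top: straight wall 50 mm outer diameter, 3 mm thick, 70 mm high, a tiny spout at the rim (look only), about 60 g. Origin: centre of the underside, z up; round
- dish: closed culture dish of clear plastic with tan agar, lying flat, lid up: lid 60 mm diameter from 6 to 15 mm (the top), base 56 mm diameter below it, about 25 g. Origin: centre of the underside, z up; round. Take it across its diameter
- bottle_rack: fixed stainless wire bottle rack, 160 x 160 mm, two by two square cells, open at the top; its wires are 4 mm thick, top wires at 60 mm; sheet floor at 6 mm. Cell centres at x = +-39 mm, y = +-39 mm of its frame, each cell 74 mm clear. Origin: centre of the underside, x and y along its sides, z up
- wash_tub: fixed white plastic wash-up tub, 150 mm (x) by 190 mm (y) outside, open at the top, walls 4 mm thick, rim (rolled, 8 mm) at 64 mm, inner floor at 4 mm. Origin: centre of the underside, z up
- discard_tray: fixed shallow stainless steel discard tray, 150 mm (x) by 190 mm (y) outside, open at the top, walls 4 mm thick, rim at 33 mm, inner floor at 4 mm. Origin: centre of the underside, z up
- tip_box: bystander, loose, to be left alone: red pipette tip box with rows of yellow tips, 115 mm (x) by 78 mm (y), 56 mm high. Origin: centre of the underside, z up
- tube_rack: bystander, loose, to be left alone: blue microtube rack with white-capped tubes, 110 mm (x) by 66 mm (y), 38 mm high. Origin: centre of the underside, z up
Things that resemble listed ones, but are neither listed nor needed, are in the scene too. What is shaped like the bottle_b but pink is not meant.

How it is judged (in metres and radians):
At the end, for the whole second after the job is handed in: each bottle on the floor of its own rack cell, flask and beaker on the tub floor, dish lid up on the tray floor: origin within that outline and at most 12 mm above its underside, within 0.17 rad of upright, at rest (under 0.02 m/s, 0.2 rad/s) (x of bottle_a in the frame of bottle_rack between -0.075 and 0.075 m and y of bottle_a in the frame of bottle_rack between -0.075 and 0.075 m and z of each of bottle_a, bottle_b in the frame of bottle_rack below 0.012 m and angle between each of bottle_a, bottle_b, flask, beaker, dish's own z axis and vertical below 0.17 rad and linear speed of each of bottle_a, bottle_b, flask, beaker, dish below 0.02 m/s and angular speed of each of bottle_a, bottle_b, flask, beaker, dish below 0.2 rad/s and x of bottle_b in the frame of bottle_rack between -0.075 and 0.075 m and y of bottle_b in the frame of bottle_rack between -0.075 and 0.075 m and x of flask in the frame of wash_tub between -0.075 and 0.075 m and y of flask in the frame of wash_tub between -0.095 and 0.095 m and z of each of flask, beaker in the frame of wash_tub below 0.012 m and x of beaker in the frame of wash_tub between -0.075 and 0.075 m and y of beaker in the frame of wash_tub between -0.095 and 0.095 m and x of dish in the frame of discard_tray between -0.075 and 0.075 m and y of dish in the frame of discard_tray between -0.095 and 0.095 m and z of dish in the frame of discard_tray below 0.012 m); the robot touches nothing.
It fails at once if a thing is dropped or knocked over: moving faster than 0.65 m/s (a fall of over 20 mm) while the fingers do not touch it ((linear speed of bottle_a above 0.65 m/s and contact force between the fingers and bottle_a below 0.05 N) or (linear speed of bottle_b above 0.65 m/s and contact force between the fingers and bottle_b below 0.05 N) or (linear speed of flask above 0.65 m/s and contact force between the fingers and flask below 0.05 N) or (linear speed of beaker above 0.65 m/s and contact force between the fingers and beaker below 0.05 N) or (linear speed of dish above 0.65 m/s and contact force between the fingers and dish below 0.05 N)).
It fails at once if a thing is tipped over (more than 0.8 rad from upright) (angle between any of bottle_a, bottle_b, flask, beaker, dish's own z axis and vertical above 0.8 rad).
It fails at once if the tip box or the tube rack is moved by more than 20 mm (distance of any of tip_box, tube_rack from where it was at the start of the episode above 0.02 m).
It also fails if it takes over 131 s, if anything falls off the work surface, if the arm or the gripper's body presses on something with over 40 N, if the wrist force passes 120 N, or if a joint passes its speed limit or range.

## Working session

There is one attempt and no reset: what is moved stays moved. The work goes in short steps, Python scripts to look and compute and a tool call to move; the robot and the scene stay as the last step left them, time stands still between calls to the robot, and variables do not carry over. Pictures are saved under pics/ and viewed, and the job is handed in when it is done.

Besides the shell and the picture viewer there is one more tool, called by a JSON object that holds its "fn" and its "kwargs", one argument or row to a line. step_arm: Moves the arm, as the interface text tells. Its arguments: {"type":"object","properties":{"deltas":{"type":"array"},"force":{"type":"number"}},"required":["deltas"]}

```bash
mkdir -p pics; python3 - <<'E'
from workcell import monitor, vision, robot
import cv2
for n in("side","top"):
    f=vision.grab_frame(n); cv2.imwrite(f"pics/{n}0.png",cv2.resize(f["color"][:,:,::-1],(800,600),interpolation=cv2.INTER_CUBIC))
    print(n,f["fx"],f["cx"],f["cy"],f["dist"],f["R"],f["t"])
print(monitor.state())
E
```

```text
side 404.31450031964846 253.07576152903755 196.05049392045493 [-0.13188246  0.          0.          0.          0.        ] [[ 9.82502598e-01 -1.86248681e-01 -2.71891372e-04]
 [-1.13194984e-01 -5.95967790e-01 -7.94990119e-01]
 [ 1.47903822e-01  7.81110634e-01 -6.06622319e-01]] [-460.5594795    65.71053717 1173.52860828]
top 388.638706399687 259.0534508733067 188.53693719056372 [-0.08305952  0.          0.          0.          0.        ] [[ 2.51996640e-05 -9.99771867e-01  2.13591645e-02]
 [-9.90741711e-01 -2.92468749e-03 -1.35728807e-01]
 [ 1.35760311e-01 -2.11579949e-02 -9.90515763e-01]] [  -8.66893596  461.53932314 1100.16743332]
{'time': 0.1, 'joints': array([ 1.22261252e+00,  1.31098832e-01,  1.48915907e+00, -9.61652066e-06,
        1.52301526e+00, -8.53602916e-02]), 'qd': array([ 6.29285406e-04, -1.86027002e-03, -3.19929756e-03,  1.91148337e-03,
        8.39272085e-05, -1.00332552e-04]), 'effort': array([ 1.66921618e-03, -5.61345291e+01, -4.93094122e+01,  7.69387675e-02,
        2.91632919e-02, -1.88870598e-05]), 'tcp_pos': array([155.66124254, 578.90392013, 207.59070507]), 'tcp_rot': array([ 2.49264632e+00,  1.91064859e+00, -2.21558456e-03]), 'force': array([-0.36414458, -0.44186615,  0.589782  ]), 'torque': array([-0.01015146,  0.00470641, -0.03761825]), 'finger_gap': 93.16478630369005}
```

View pics/side0.png

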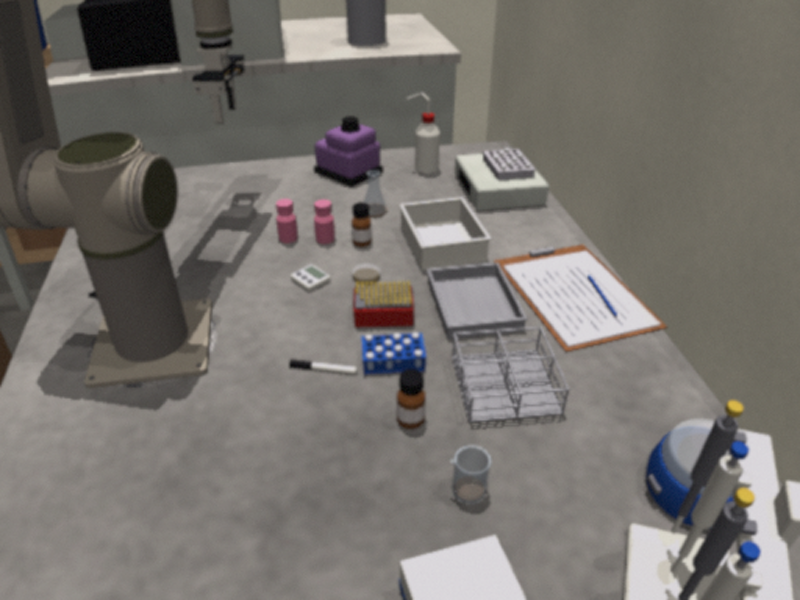

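View pics/top0.png

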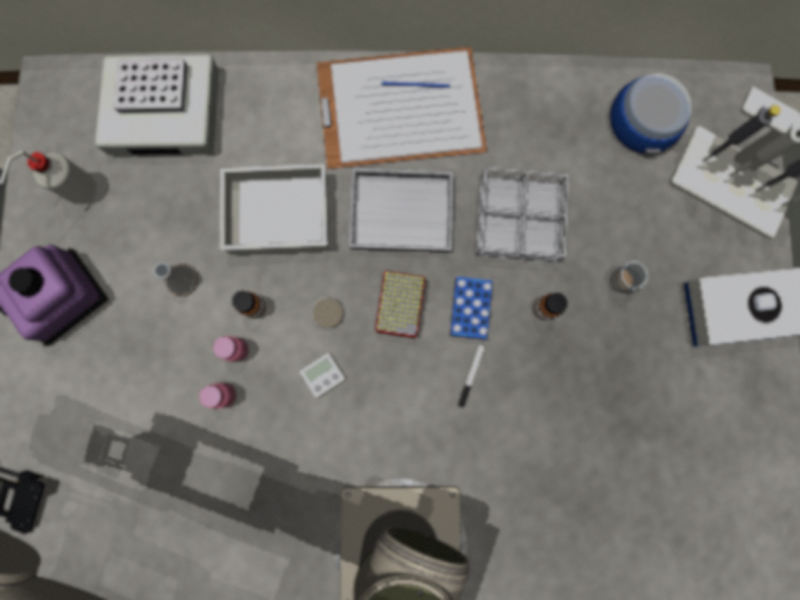

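```bash
cat > h.py <<'E'
import numpy as np, cv2
from workcell import monitor, vision, robot
def cal(f):
    return np.array([[f["fx"],0,f["cx"]],[0,f["fy"],f["cy"]],[0,0,1.]]),np.array(f["dist"],float),np.array(f["R"]),np.array(f["t"])
def ray(f,uv):
    K,d,R,t=cal(f); p=cv2.undistortPoints(np.array([[uv]],float),K,d)[0,0]
    return -R.T@t, R.T@np.array([p[0],p[1],1.])
def plane(f,uv,z):
    o,v=ray(f,uv); return o+v*(z-o[2])/v[2]
def proj(f,X):
    K,d,R,t=cal(f); return cv2.projectPoints(np.array(X,float).reshape(-1,1,3),cv2.Rodrigues(R)[0],t.reshape(3,1),K,d)[0][:,0]
def crop(f,c,w,name,k=6):
    x,y=int(c[0]),int(c[1]); im=f["color"][max(0,y-w):y+w,max(0,x-w):x+w,::-1]
    cv2.imwrite(name,cv2.resize(im,None,fx=k,fy=k,interpolation=cv2.INTER_CUBIC))
E
python3 - <<'E'
from h import *
f=vision.grab_frame("top"); s=vision.grab_frame("side")
np.savez("f0.npz",top=f["color"],side=s["color"])
tiles=[]
for c in [(157,194),(353,196),(104,174),(403,177),(209,200)]:
    im=f["color"][c[1]-20:c[1]+20,c[0]-20:c[0]+20,::-1]
    tiles.append(cv2.resize(im,(260,260),interpolation=cv2.INTER_NEAREST))
tiles.append(tiles[0]*0)
cv2.imwrite("pics/t1.png",np.vstack([np.hstack(tiles[:3]),np.hstack(tiles[3:])]))
g=f["color"].astype(int)
hsv=cv2.cvtColor(f["color"],cv2.COLOR_RGB2HSV)
# caps
m=(g.max(2)<60).astype(np.uint8)
n,l,st,ce=cv2.connectedComponentsWithStats(m)
for i in range(1,n):
    if 40<st[i,4]<1500: print("dark",st[i],ce[i].round(1),plane(f,ce[i],95).round(1))
m=((hsv[...,0]<25)&(hsv[...,1]>60)).astype(np.uint8)
n,l,st,ce=cv2.connectedComponentsWithStats(m)
for i in range(1,n):
    if 40<st[i,4]<3000: print("tan",st[i],ce[i].round(1),plane(f,ce[i],15).round(1))
E
```

```text
dark [ 0 45 12  8 84] [ 5.5 48.8] [874.6 756.1  95. ]
dark [130  44   9  54 138] [135.6  73.9] [786.3 350.5  95. ]
dark [496  50  16   8 121] [503.3  53.6] [ 874.5 -759.3   95. ]
dark [456  75  33  24 206] [474.8  85. ] [ 767.7 -652.6   95. ]
dark [392  79  26  21  95] [402.9  91.8] [ 739.2 -426.7   95. ]
dark [ 80  95  41   5 170] [98.7 96.8] [717.3 453.8  95. ]
dark [491 102  21  16 107] [504.8 109.6] [ 693.2 -741.5   95. ]
dark [ 23 160  25  45 190] [ 37.2 184.6] [462.  614.1  95. ]
dark [ 21 160  49  61 910] [ 47.8 192.2] [440.9 581.5  95. ]
dark [  6 172  22  18 288] [ 16.7 179.8] [475.7 676.1  95. ]
dark [438 182   8  39 100] [441.5 200.8] [ 419.4 -520.8   95. ]
dark [480 185  19  21 146] [488.3 197. ] [ 430.4 -663.2   95. ]
dark [150 187  14  13 144] [156.6 192.9] [439.9 274.6  95. ]
dark [348 188  15  13 153] [355.  194.1] [ 438.2 -272.5   95. ]
dark [  0 300  37  41 901] [ 15.6 319.1] [ 93.6 653.6  95. ]
dark [160 317  11  12  72] [165.2 322.2] [ 94.7 241.9  95. ]
dark [ 228  326   72   58 1302] [256.7 347.2] [30.5 -0.4 95. ]
dark [   0  340   66   44 1010] [ 20.8 366.6] [-32.5 634.3  95. ]
dark [237 378  21   6  71] [246.9 381.4] [-57.9  25.3  95. ]
tan [ 203   29  109   79 1220] [245.7  71.8] [829.4  33.1  15. ]
tan [ 0 45 12  8 82] [ 5.3 48.8] [917.5 812.6  15. ]
tan [496  50  16   8 115] [503.4  53.8] [ 916.7 -818.    15. ]
tan [ 17  97  15  13 153] [ 24.  103.2] [730.6 726.3  15. ]
tan [240 173  33  44 287] [255.5 194.5] [445.9   2.2  15. ]
tan [154 188  13  14  79] [161.9 195.8] [441.5 278.1  15. ]
tan [345 189  14  15  89] [349.4 196.8] [ 439.9 -277.1   15. ]
```

View pics/t1.png

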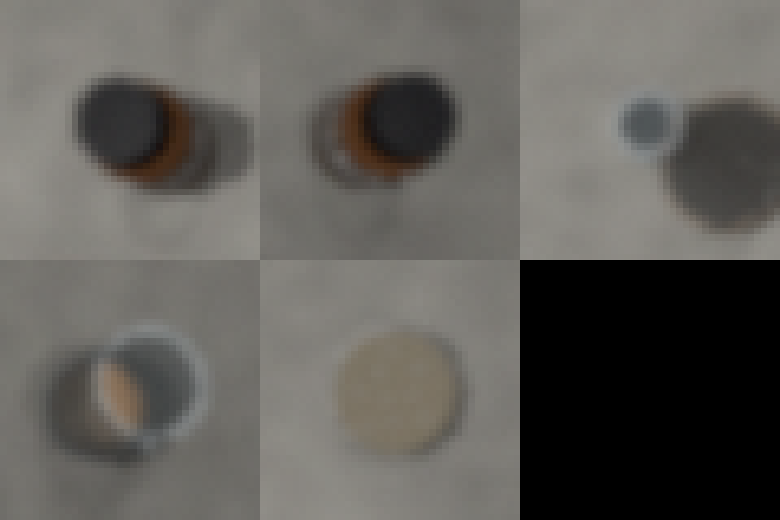

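```bash
python3 - <<'E'
from h import *
f=vision.grab_frame("top"); s=vision.grab_frame("side")
C={"A":((157,194),(122,122),95),"B":((353,196),(148,120),95),"flask":((104,174),(129,124),105),"beaker":((403,177),(150,121),70),"dish":((209,200),(138,132),15)}
P={}
for n,(c,t,z) in C.items():
    uv=(c[0]-20+t[0]/6.5-.5,c[1]-20+t[1]/6.5-.5); P[n]=plane(f,uv,z); print(n,np.round(uv,1),P[n].round(1))
# overlay top circles in side view & base circles
D={"A":(38,46),"B":(38,46),"flask":(28,64),"beaker":(50,50),"dish":(60,56)}
a=np.linspace(0,2*np.pi,40)
def draw(fr,k=2):
    im=cv2.resize(fr["color"][:,:,::-1],None,fx=k,fy=k,interpolation=cv2.INTER_CUBIC)
    for n,p in P.items():
        for z,d in((p[2],D[n][0]),(0,D[n][1])):
            X=np.c_[p[0]+d/2*np.cos(a),p[1]+d/2*np.sin(a),a*0+z]
            cv2.polylines(im,[((proj(fr,X)+.5)*k-.5).round().astype(int)],True,(0,255,0),1)
    return im
S=draw(s,3)
cv2.imwrite("pics/s1.png",cv2.resize(np.hstack([S[280:600,520:920],S[640:980,680:1080][:320]]),None,fx=1,fy=1))
T=draw(f,3); cv2.imwrite("pics/t2.png",T[290:750,370:1110])
cv2.imwrite("pics/t3.png",cv2.resize(f["color"][100:170,135:370,::-1],None,fx=3.4,fy=3.4,interpolation=cv2.INTER_CUBIC))
cv2.imwrite("pics/s3.png",cv2.resize(s["color"][120:275,245:370,::-1],None,fx=3.8,fy=3.8,interpolation=cv2.INTER_CUBIC))
E
```

```text
A [155.3 192.3] [441.7 278.3  95. ]
B [355.3 194. ] [ 438.5 -273.3   95. ]
flask [103.3 172.6] [494.5 422.  105. ]
beaker [405.6 175.1] [ 496.6 -429.9   70. ]
dish [209.7 199.8] [430.  136.7  15. ]
```

View pics/s1.png

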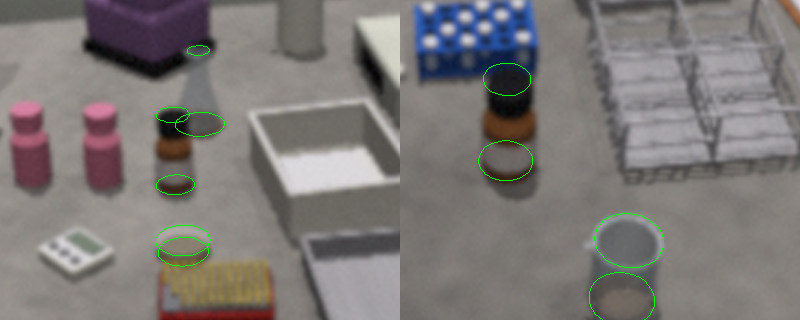

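View pics/t2.png

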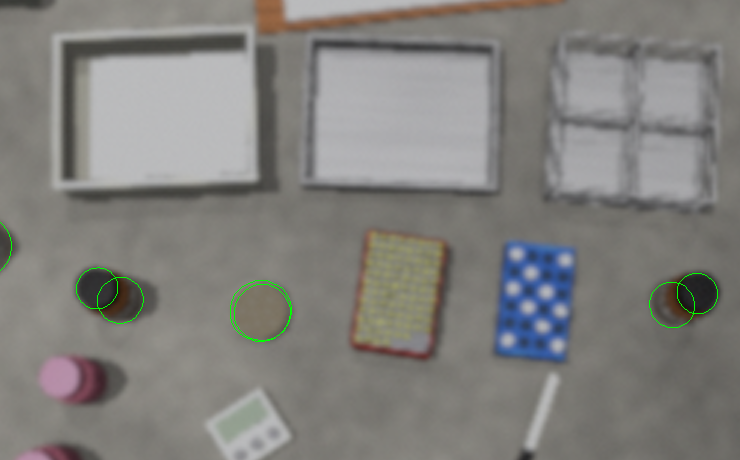

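View pics/t3.png

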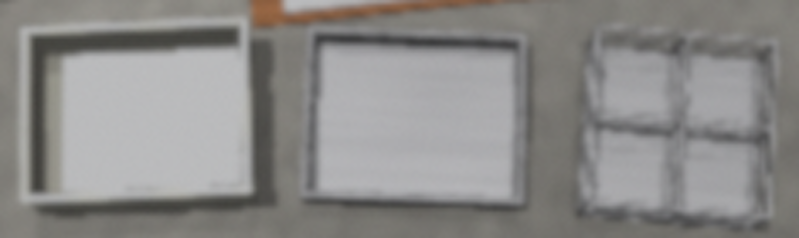

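View pics/s3.png

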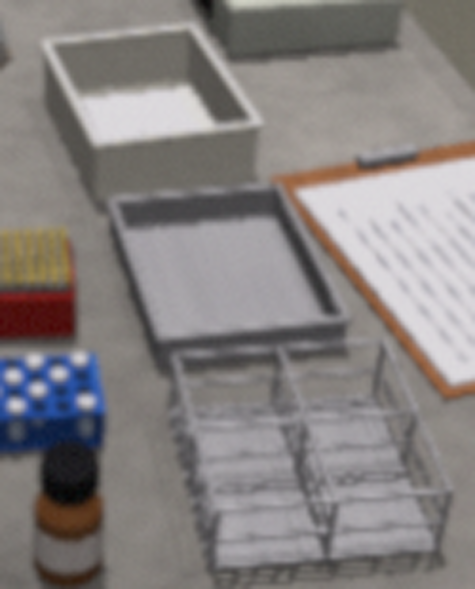

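```bash
cat > c.py <<'E'
from h import *
f=vision.grab_frame("top"); s=vision.grab_frame("side")
def q(fr,pts,k,o,z):
    P=[plane(fr,((u+.5)/k-.5+o[0],(v+.5)/k-.5+o[1]),z)[:2] for u,v in pts]
    P=np.array(P); print(P.round(0).tolist(),"c",P[:4].mean(0).round(1),"sides",np.linalg.norm(np.roll(P[:4],-1,0)-P[:4],axis=1).round(0), "ang",np.degrees(np.arctan2(*(P[1]-P[2]+P[0]-P[3])[::-1])).round(1))
q(f,[(20,28),(250,17),(253,195),(22,207)],3.4,(135,100),64)
q(f,[(308,30),(530,34),(525,207),(303,199)],3.4,(135,100),33)
q(s,[(178,352),(383,345),(447,493),(215,510),(312,410)],3.8,(245,120),60)
q(s,[(42,40),(192,25),(262,122),(97,150)],3.8,(245,120),64)
q(s,[(110,195),(278,183),(347,325),(158,345)],3.8,(245,120),33)
# rack from model guess, both overlays
E
python3 c.py
```

```text
[[694.0, 340.0], [704.0, 141.0], [548.0, 136.0], [537.0, 330.0]] c [620.7 236.7] sides [198. 157. 195. 158.] ang 2.8
[[703.0, 94.0], [701.0, -103.0], [545.0, -96.0], [551.0, 96.0]] c [625.2  -2.4] sides [196. 157. 192. 152.] ang -1.6
[[547.0, -148.0], [696.0, -169.0], [683.0, -321.0], [530.0, -306.0], [622.0, -226.0]] c [ 614.1 -235.8] sides [150. 153. 154. 159.] ang 84.2
[[540.0, 325.0], [690.0, 329.0], [702.0, 141.0], [548.0, 122.0]] c [620.1 229.3] sides [150. 189. 155. 203.] ang 92.9
[[555.0, 98.0], [703.0, 89.0], [693.0, -110.0], [545.0, -106.0]] c [624.   -7.3] sides [148. 199. 149. 204.] ang 87.2
```

```bash
cat > o.py <<'E'
from h import *
f=vision.grab_frame("top"); s=vision.grab_frame("side")
def box(c,yaw,wx,wy,z):
    a=np.radians(yaw);R=np.array([[np.cos(a),-np.sin(a)],[np.sin(a),np.cos(a)]])
    P=(R@np.array([[wx,wx,-wx,-wx],[wy,-wy,-wy,wy]])/2).T+c
    return np.c_[P,np.full(4,z)]
M=[((621,234),3,150,190,64),((624,-4),-2,150,190,33),((615,-235),-5.5,156,156,60),((615,-235),-5.5,160,160,6)]
cross=[]
def draw(fr,k):
    im=cv2.resize(fr["color"][:,:,::-1],None,fx=k,fy=k,interpolation=cv2.INTER_CUBIC)
    for m in M:
        B=box(*m); cv2.polylines(im,[((proj(fr,B)+.5)*k-.5).round().astype(int)],True,(0,255,0),1)
        if m[4]==60:
            for i in(0,1):
                X=[(B[i]+B[i+1])/2,(B[(i+2)%4]+B[(i+3)%4])/2]
                cv2.polylines(im,[((proj(fr,X)+.5)*k-.5).round().astype(int)],False,(0,0,255),1)
    return im
cv2.imwrite("pics/o_t.png",draw(f,4)[390:690,540:1340]); cv2.imwrite("pics/o_s.png",draw(s,4)[480:1080,960:1500])
E
python3 o.py
```

```text
(no output)
```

View pics/o_t.png

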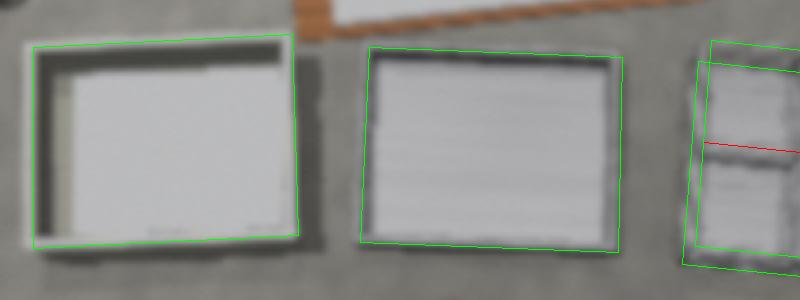

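View pics/o_s.png

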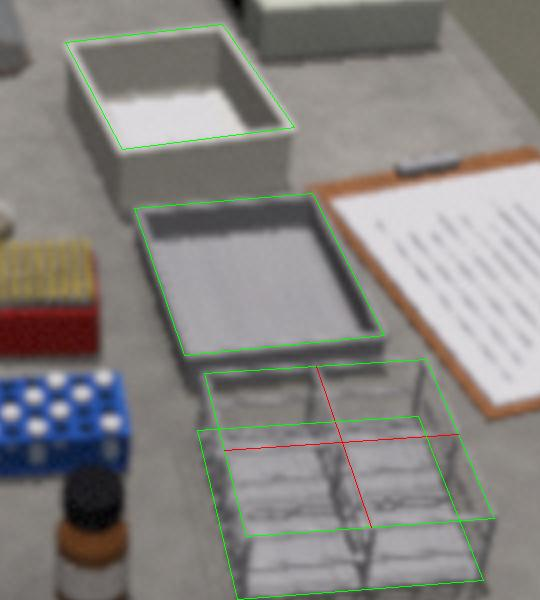

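```bash
cat >> o.py <<'E'
def pair(fr,k,y0,y1,x0,x1,fn):
    a=draw(fr,k)[y0*k:y1*k,x0*k:x1*k]; b=cv2.resize(fr["color"][:,:,::-1],None,fx=k,fy=k,interpolation=cv2.INTER_CUBIC)[y0*k:y1*k,x0*k:x1*k]
    cv2.imwrite(fn,np.hstack([b,a]))
pair(f,6,105,170,302,368,"pics/o_t2.png"); pair(s,5,205,275,285,365,"pics/o_s2.png")
E
python3 o.py
```

```text
(no output)
```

View pics/o_t2.png

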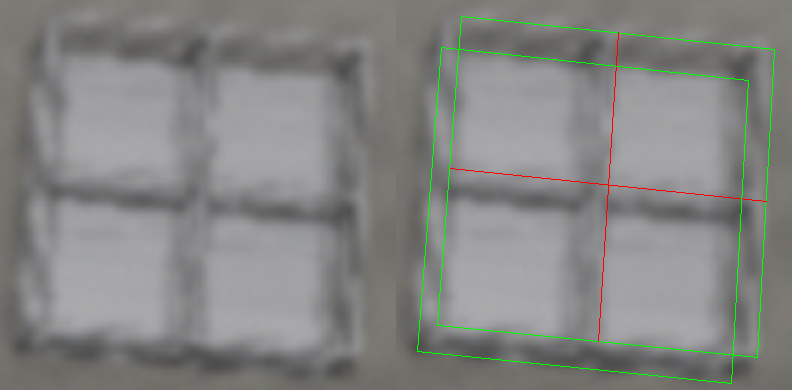

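View pics/o_s2.png

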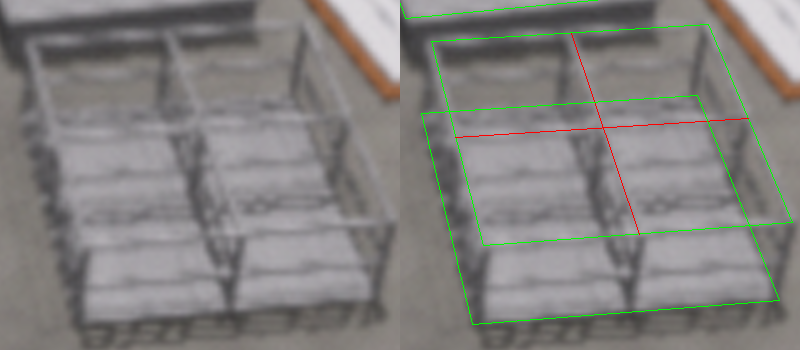

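{"fn": "step_arm", "kwargs": {
  "deltas": [
    [[0,0,0,0,0,-7.5,1],[0,0,0,0,0,-15.1,1],[0,0,0,0,0,-15.1,1]]
  ]
}}

```text
time: 0.9
tcp_pos: [155.8, 579.4, 208.6]
tcp_rot: [-2.218, -2.225, -0.0]
force: [0.4, -1.5, -0.1]
finger_gap: 93.2
```

```bash
python3 - <<'E'
from h import *
f=vision.grab_frame("top"); s=vision.grab_frame("side")
for a,b in [((697,343),(400,572)),((695,282),(495,537)),((690,290),(495,537))]:
    o1,v1=ray(f,np.array(a)*.64); o2,v2=ray(s,np.array(b)*.64)
    k=np.linalg.lstsq(np.c_[v1,-v2],o2-o1,rcond=None)[0]; print((o1+v1*k[0]).round(),(o2+v2*k[1]).round())
E
```

```text
[ 370. -562.   35.] [ 368. -562.   35.]
[ 483. -552.   61.] [ 491. -553.   63.]
[ 469. -546.   51.] [ 493. -549.   57.]
```

{"fn": "step_arm", "kwargs": {
  "deltas": [
    [[-3.4,3.2,0,0,0,0,1],[-6.8,6.4,0,0,0,0,1],[-10.2,9.6,0,0,0,0,1],[-13.6,12.8,0,0,0,0,1],[-17,16,0,0,0,0,1]]
  ]
}}

```text
time: 1.5
tcp_pos: [316.9, 408.2, 208.7]
tcp_rot: [2.224, 2.218, 0.001]
force: [2.0, 0.3, -0.9]
finger_gap: 93.0
```

{"fn": "step_arm", "kwargs": {
  "deltas": [
    [[-3.3,3.2,0,0,0,0,1],[-6.6,6.4,0,0,0,0,1],[-9.9,9.6,0,0,0,0,1],[-13.1,12.6,0,0,0,0,1],[-13.1,12.6,0,0,0,0,1]]
  ]
}}

```text
time: 2.0
tcp_pos: [445.1, 274.8, 208.6]
tcp_rot: [2.229, 2.211, 0.0]
force: [-0.5, 0.2, -0.1]
finger_gap: 93.0
```

{"fn": "step_arm", "kwargs": {
  "deltas": [
    [[0,0,4,0,0,0,1],[0,0,7,0,0,0,1],[0,0,7,0,0,0,1]]
  ]
}}

```text
time: 2.3
tcp_pos: [438.7, 277.4, 133.8]
tcp_rot: [-2.221, -2.217, 0.012]
force: [-0.1, 0.1, -0.0]
finger_gap: 93.1
```

```bash
python3 - <<'E'
from h import *
f=vision.grab_frame("top"); s=vision.grab_frame("side")
cv2.imwrite("pics/a1.png",np.hstack([cv2.resize(f["color"][150:230,110:200,::-1],(400,356)),cv2.resize(s["color"][90:170,190:280,::-1],(400,356))]))
print(monitor.state()["tcp_pos"])
E
```

```text
[441.45241793 278.93887591 138.81349898]
```

View pics/a1.png

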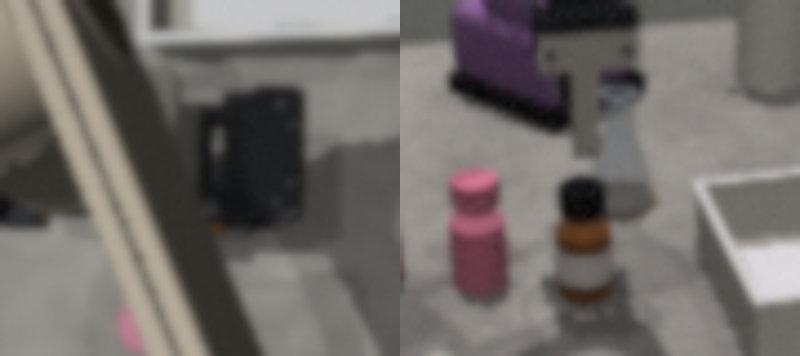

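{"fn": "step_arm", "kwargs": {
  "deltas": [
    [[0,0,2.5,0,0,0,1],[0,0,4.7,0,0,0,1],[0,0,4.7,0,0,0,1],[0,0,4.7,0,0,0,0.3],[0,0,4.7,0,0,0,0.3]]
  ],
  "force": 15
}}

```text
time: 2.9
tcp_pos: [443.5, 279.5, 94.1]
tcp_rot: [2.22, 2.221, 0.005]
force: [0.1, 0.4, -0.3]
finger_gap: 81.5
```

{"fn": "step_arm", "kwargs": {
  "deltas": [
    [[0,0,0,0,0,0,0.3],[0,0,0,0,0,0,0.3],[0,0,0,0,0,0,0.3],[0,0,0,0,0,0,0.3]]
  ]
}}

```text
time: 3.3
tcp_pos: [442.2, 278.7, 91.7]
tcp_rot: [2.221, 2.222, 0.0]
force: [1.2, 0.2, 0.3]
finger_gap: 49.4
```

{"fn": "step_arm", "kwargs": {
  "deltas": [
    [[0,0,0,0,0,0,0.3],[0,0,0,0,0,0,0.3],[0,0,0,0,0,0,0.3]]
  ]
}}

```text
time: 3.6
tcp_pos: [442.0, 278.6, 91.5]
tcp_rot: [-2.221, -2.222, 0.0]
force: [-0.5, 0.1, -0.1]
finger_gap: 28.9
```

{"fn": "step_arm", "kwargs": {
  "deltas": [
    [[0,0,-1,0,0,0,0.3],[0,0,-3,0,0,0,0.3],[0,0,-6,0,0,0,0.3],[0,0,-9,0,0,0,0.3],[0,0,-12,0,0,0,0.3]]
  ]
}}

```text
time: 4.1
tcp_pos: [442.0, 278.6, 213.5]
tcp_rot: [2.22, 2.222, 0.001]
force: [0.4, -0.6, 0.1]
finger_gap: 28.0
```

```bash
cat > look.py <<'E'
from h import *
import sys
f=vision.grab_frame("top"); s=vision.grab_frame("side")
n=sys.argv[1]
cv2.imwrite(f"pics/{n}s.png",cv2.resize(s["color"][:,:,::-1],(800,600),interpolation=cv2.INTER_CUBIC))
cv2.imwrite(f"pics/{n}t.png",cv2.resize(f["color"][:,:,::-1],(800,600),interpolation=cv2.INTER_CUBIC))
st=monitor.state();print(st["tcp_pos"].round(1),st["finger_gap"],st["time"])
E
python3 look.py b
```

```text
[444.6 279.9 217.8] 27.881147730772657 4.2
```

View pics/bs.png

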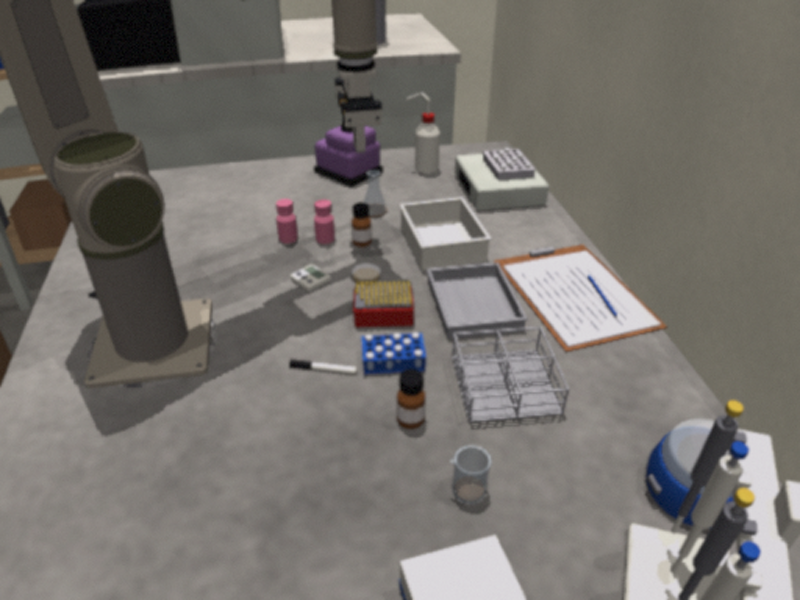

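View pics/bt.png

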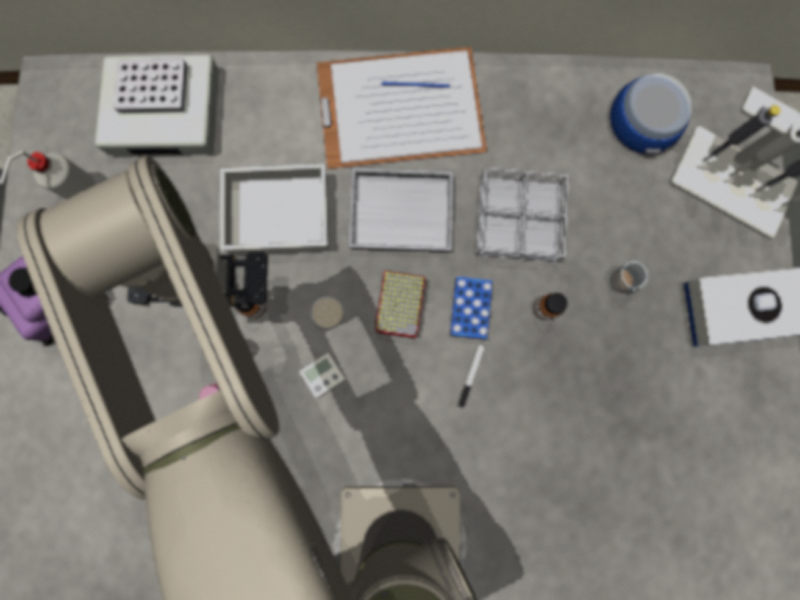

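```bash
python3 - <<'E'
from h import *
f=vision.grab_frame("top"); s=vision.grab_frame("side")
print(proj(s,[[444,280,217],[444,280,192],[444,280,100]])/.64, proj(f,[[444,280,217],[444,280,192]])/.64)
st=monitor.state(); print(st["joints"],st["tcp_pos"],st["tcp_rot"])
cv2.imwrite("pics/c.png",np.hstack([cv2.resize(s["color"][30:160,180:280,::-1],(400,520)),cv2.resize(f["color"][150:220,100:200,::-1],(400,520))]))
E
```

```text
[[359.27695486 153.31252023]
 [359.64916347 164.16684047]
 [360.97864693 202.34058234]] [[222.64246405 289.05885725]
 [226.92070577 291.3201631 ]]
[ 4.64238414e-01 -8.25571650e-02  1.69666045e+00  1.51717530e-05
  1.52501605e+00 -1.10731060e+00] [442.69536221 278.94154529 212.88624301] [2.22006218 2.22173232 0.0036926 ]
```

View pics/c.png

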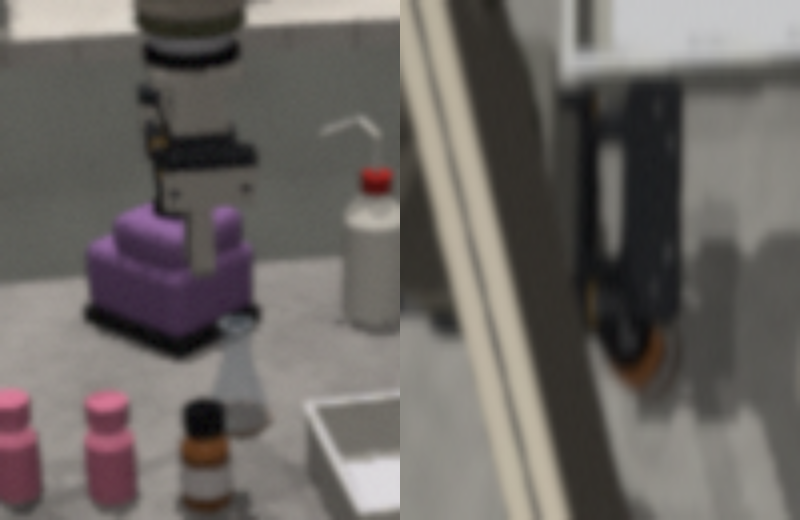

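```bash
python3 - <<'E'
from h import *
s=vision.grab_frame("side"); f=vision.grab_frame("top")
o,v=ray(s,(229.5,98))
for y in(248,265,280,300): print((o+v*(y-o[1])/v[1]).round(1))
st=monitor.state(); print(st["tcp_pos"])
cv2.imwrite("pics/d.png",cv2.resize(s["color"][60:130,200:260,::-1],(600,700)[::1])[:600])
E
```

```text
[438.5 248.  231.6]
[440.7 265.  224.1]
[442.6 280.  217.6]
[445.1 300.  208.8]
[441.50055534 278.34249312 210.54626776]
```

View pics/d.png

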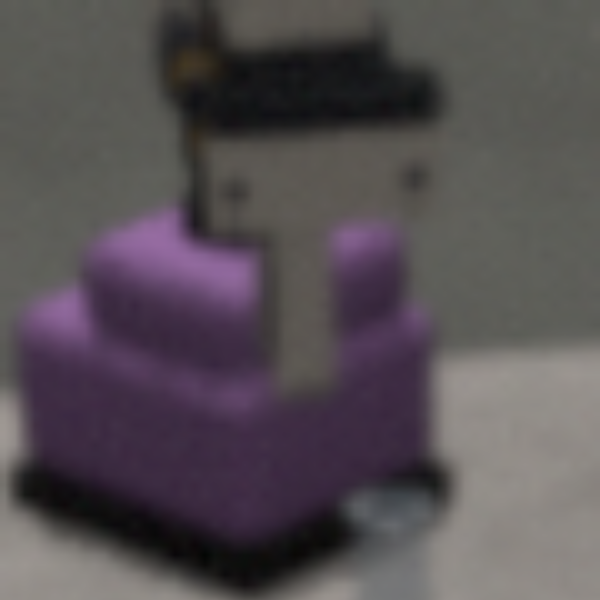

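```bash
python3 - <<'E'
from h import *
s=vision.grab_frame("side"); f=vision.grab_frame("top")
for z in(276,300):
  X=[[442+a,279+b,z] for a,b in((37,94),(37,-94),(-37,-94),(-37,94),(94,37),(94,-37),(-94,-37))]
  print("top",(proj(f,X)/.64).round(0).tolist()); print("side",(proj(s,X)/.64).round(0).tolist())
cv2.imwrite("pics/e.png",cv2.resize(f["color"][130:220,110:200,::-1],(600,600)))
E
```

```text
top [[151.0, 260.0], [277.0, 260.0], [275.0, 310.0], [148.0, 309.0], [191.0, 222.0], [240.0, 222.0], [235.0, 349.0]]
side [[368.0, 110.0], [383.0, 143.0], [345.0, 146.0], [335.0, 113.0], [399.0, 118.0], [406.0, 130.0], [313.0, 137.0]]
top [[144.0, 257.0], [274.0, 257.0], [272.0, 308.0], [141.0, 308.0], [185.0, 218.0], [236.0, 218.0], [231.0, 348.0]]
side [[368.0, 100.0], [383.0, 132.0], [345.0, 134.0], [334.0, 102.0], [399.0, 107.0], [406.0, 119.0], [313.0, 126.0]]
```

View pics/e.png

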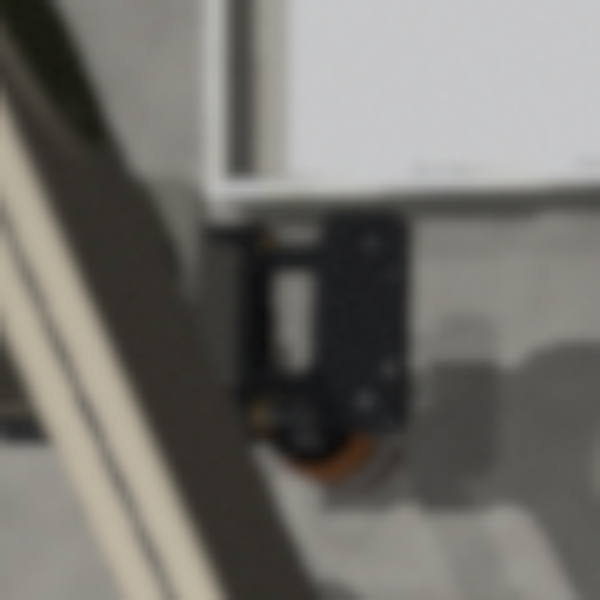

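{"fn": "step_arm", "kwargs": {
  "deltas": [
    [[0,0,3,0,0,0,1],[0,0,6,0,0,0,1],[0,0,9,0,0,0,1],[0,0,11,0,0,0,1],[0,0,12,0,0,0,1]]
  ]
}}

```text
time: 5.0
tcp_pos: [439.9, 277.5, 88.0]
tcp_rot: [-2.219, -2.221, 0.008]
force: [0.1, -0.3, -0.1]
finger_gap: 63.2
```

{"fn": "step_arm", "kwargs": {
  "deltas": [
    [[0,0,0,0,0,0,1],[0,0,0,0,0,0,1]]
  ]
}}

```text
time: 5.2
tcp_pos: [442.4, 278.8, 92.2]
tcp_rot: [2.221, 2.222, 0.001]
force: [0.6, 1.0, 0.9]
finger_gap: 79.1
```

```bash
python3 - <<'E'
from h import *
s=vision.grab_frame("side"); f=vision.grab_frame("top")
cv2.imwrite("pics/g.png",cv2.resize(s["color"][100:170,195:265,::-1],(600,600),interpolation=cv2.INTER_CUBIC))
st=monitor.state(); print(st["tcp_pos"],st["finger_gap"])
for dy in(0,-46,-64): print(proj(s,[[442,278+dy,st["tcp_pos"][2]-25]]))
E
```

```text
[443.04348203 279.12033814  93.03973783] 87.60023861630894
[[230.82972745 137.90874503]]
[[232.74115806 144.37356886]]
[[233.51763368 146.9993894 ]]
```

View pics/g.png

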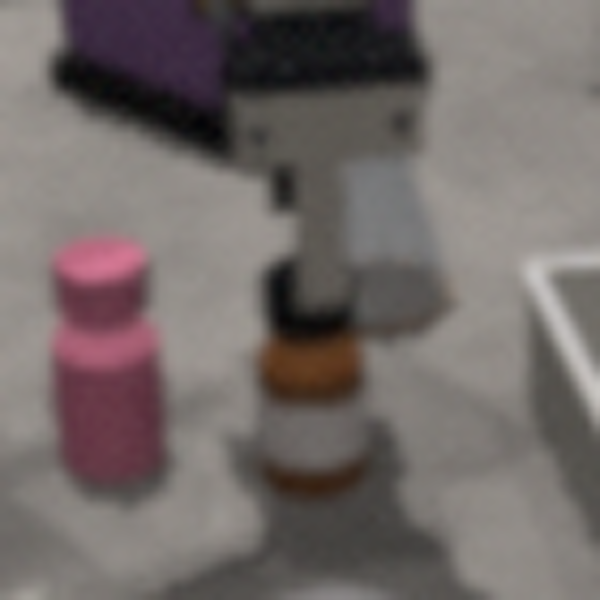

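```bash
python3 - <<'E'
from h import *
s=vision.grab_frame("side")
o,v=ray(s,(232.3,136))
for y in(214,232,240,278): print((o+v*(y-o[1])/v[1]).round(1))
E
```

```text
[439.1 214.  110.6]
[441.5 232.  100.6]
[442.5 240.   96.2]
[447.4 278.   75.1]
```

{"fn": "step_arm", "kwargs": {
  "deltas": [
    [[0,0,1.5,0,0,0,1],[0,0,3,0,0,0,1],[0,0,3,0,0,0,1],[0,0,3,0,0,0,1]]
  ]
}}

```text
time: 5.75
tcp_pos: [441.1, 278.1, 60.3]
tcp_rot: [-2.22, -2.222, 0.004]
force: [-0.1, 0.3, -0.8]
finger_gap: 92.8
```

```bash
python3 - <<'E'
from h import *
s=vision.grab_frame("side"); f=vision.grab_frame("top")
cv2.imwrite("pics/g2.png",cv2.resize(s["color"][100:170,195:265,::-1],(600,600),interpolation=cv2.INTER_CUBIC))
st=monitor.state(); print(st["tcp_pos"],st["finger_gap"],st["force"])
E
```

```text
[442.12198349 278.68344722  61.58737599] 92.815495758679 [-0.83470763 -0.1641218   0.42705325]
```

View pics/g2.png

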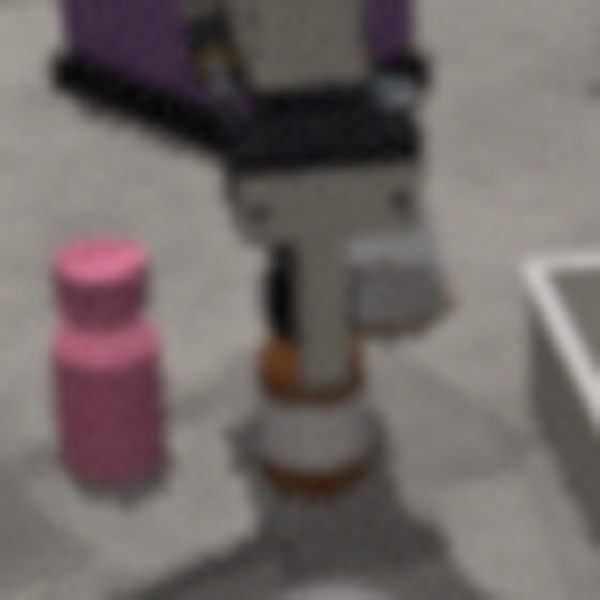

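{"fn": "step_arm", "kwargs": {
  "deltas": [
    [[0,0,0.6,0,0,0,1],[0,0,1.2,0,0,0,1],[0,0,1.2,0,0,0,0.35],[0,0,1.2,0,0,0,0.35],[0,0,1.2,0,0,0,0.35]]
  ]
}}

```text
time: 6.35
tcp_pos: [442.2, 278.6, 49.6]
tcp_rot: [2.221, 2.222, 0.0]
force: [-0.2, -0.6, 0.7]
finger_gap: 73.2
```

{"fn": "step_arm", "kwargs": {
  "deltas": [
    [[0,0,0,0,0,0,0.3],[0,0,0,0,0,0,0.3],[0,0,0,0,0,0,0.3],[0,0,0,0,0,0,0.3],[0,0,0,0,0,0,0.3]]
  ]
}}

```text
time: 6.85
tcp_pos: [442.2, 278.8, 49.7]
tcp_rot: [2.221, 2.222, 0.001]
force: [0.3, -0.6, -1.1]
finger_gap: 38.6
```

```bash
python3 - <<'E'
from h import *
s=vision.grab_frame("side"); f=vision.grab_frame("top")
cv2.imwrite("pics/g3.png",cv2.resize(s["color"][100:170,195:265,::-1],(600,600),interpolation=cv2.INTER_CUBIC))
st=monitor.state(); print(st["tcp_pos"],st["finger_gap"],st["force"])
E
```

```text
[442.15345021 278.70852892  49.62042268] 38.71651653468587 [0.72669213 0.28772962 0.81408694]
```

View pics/g3.png

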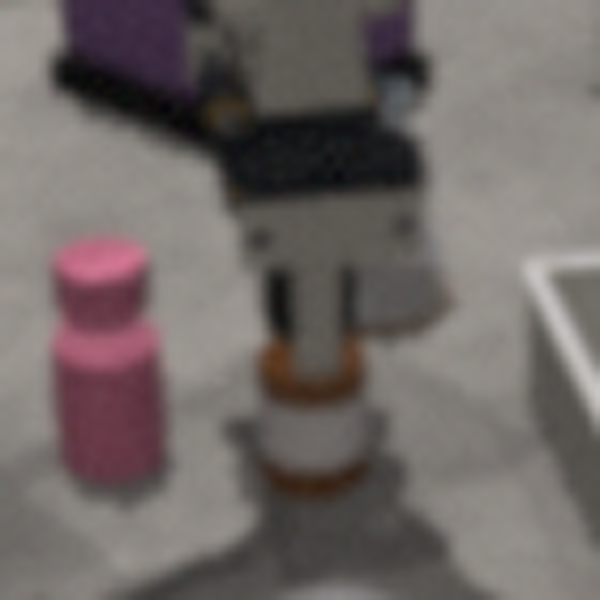

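{"fn": "step_arm", "kwargs": {
  "deltas": [
    [[0,0,-0.5,0,0,0,0.3],[0,0,-2,0,0,0,0.3],[0,0,-5,0,0,0,0.3],[0,0,-9,0,0,0,0.3],[0,0,-13,0,0,0,0.3]]
  ],
  "force": 20
}}

```text
time: 7.45
tcp_pos: [441.6, 278.4, 181.7]
tcp_rot: [-2.221, -2.222, 0.001]
force: [0.7, 1.5, -0.7]
finger_gap: 37.9
```

{"fn": "step_arm", "kwargs": {
  "deltas": [
    [[-2,1,0,0,0,0,0.3],[-6,2.7,0,0,0,0,0.3],[-10,4.4,0,0,0,0,0.3],[-14,6.2,0,0,0,0,0.3],[-18,8,0,0,0,0,0.3]]
  ]
}}

```text
time: 7.95
tcp_pos: [522.8, 97.1, 181.2]
tcp_rot: [2.219, 2.222, 0.002]
force: [0.0, 0.3, -1.3]
finger_gap: 38.3
```

{"fn": "step_arm", "kwargs": {
  "deltas": [
    [[-4,1.8,0,0,0,0,0.3],[-8,3.6,0,0,0,0,0.3],[-12,5.4,0,0,0,0,0.3],[-16,7.2,0,0,0,0,0.3],[-20,9,0,0,0,0,0.3]]
  ]
}}

```text
time: 8.45
tcp_pos: [613.0, -103.1, 181.0]
tcp_rot: [2.22, 2.221, 0.001]
force: [1.0, 0.3, -0.9]
finger_gap: 38.1
```

{"fn": "step_arm", "kwargs": {
  "deltas": [
    [[-4,1.8,0,0,0,0,0.3],[-7,3,0,0,0,0,0.3],[-9,3.8,0,0,0,0,0.3],[-10,4.3,0,0,0,0,0.3],[-10,4.3,0,0,0,0,0.3]]
  ]
}}

```text
time: 8.95
tcp_pos: [655.6, -202.3, 180.1]
tcp_rot: [2.222, 2.22, 0.0]
force: [-0.5, 0.1, -1.8]
finger_gap: 38.2
```

{"fn": "step_arm", "kwargs": {
  "deltas": [
    [[0,0,0,0,0,0,0.3],[0,0,0,0,0,0,0.3]]
  ]
}}

```text
time: 9.15
tcp_pos: [655.3, -199.8, 179.9]
tcp_rot: [-2.219, -2.224, -0.0]
force: [-0.1, 0.3, -1.3]
finger_gap: 37.9
```

```bash
python3 look.py p
```

```text
[ 655.4 -199.9  179.9] 38.01178483065917 9.25
```

View pics/ps.png

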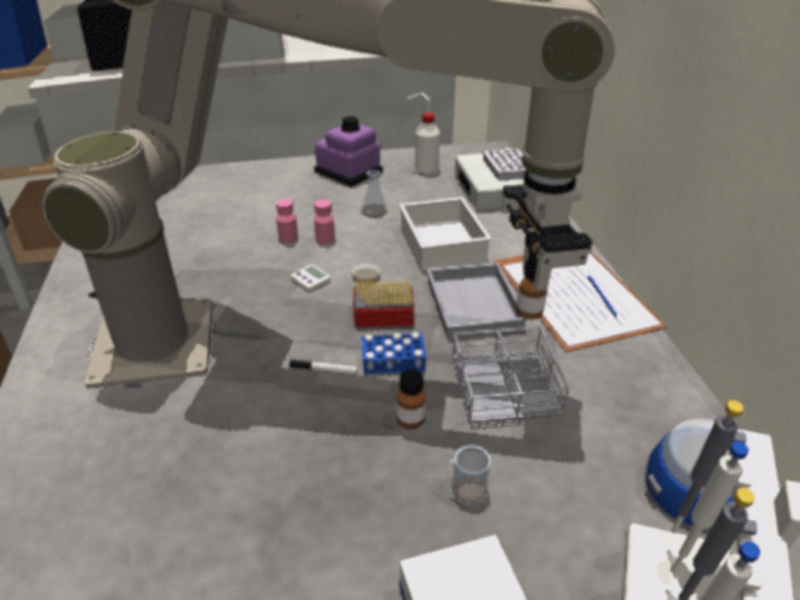

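View pics/pt.png

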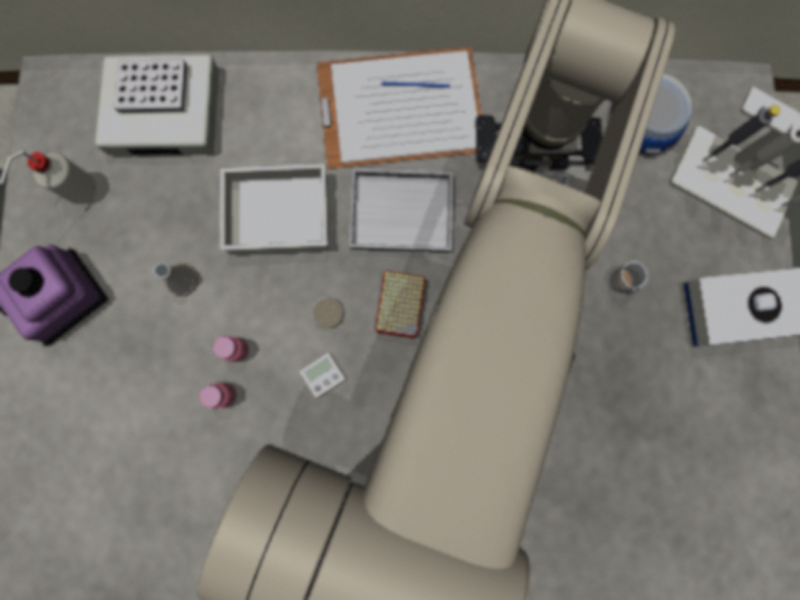

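```bash
python3 - <<'E'
from h import *
s=vision.grab_frame("side")
print(proj(s,[[655,-200,130],[655,-200,170],[655,-223,130],[655,-200,6]])/.64)
cv2.imwrite("pics/h.png",cv2.resize(s["color"][130:280,280:380,::-1],(400,600),interpolation=cv2.INTER_CUBIC))
E
```

```text
[[528.98824816 310.82500296]
 [532.13739793 291.18762779]
 [533.92044787 319.35864348]
 [519.90894759 366.23781071]]
```

View pics/h.png

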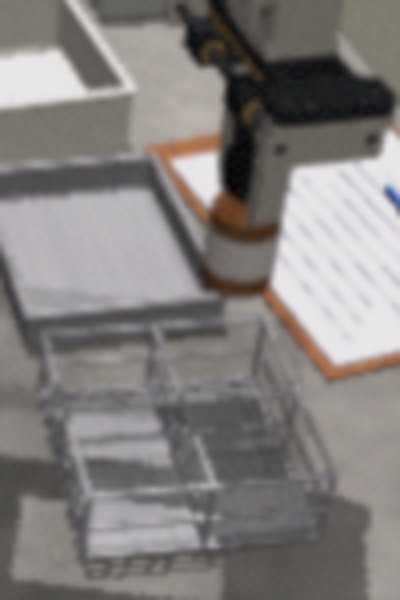

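{"fn": "step_arm", "kwargs": {
  "deltas": [
    [[0,0,3,0,0,0,0.3],[0,0,6,0,0,0,0.3],[0,0,8,0,0,0,0.3],[0,0,9,0,0,0,0.3],[0,0,9,0,0,0,0.3]]
  ]
}}

```text
time: 9.8
tcp_pos: [654.3, -200.4, 87.7]
tcp_rot: [-2.218, -2.221, 0.002]
force: [-0.6, -0.2, -1.3]
finger_gap: 38.1
```

{"fn": "step_arm", "kwargs": {
  "deltas": [
    [[0,0,1.2,0,0,0,0.3],[0,0,2.2,0,0,0,0.3],[0,0,2.9,0,0,0,0.3],[0,0,3.1,0,0,0,0.3],[0,0,3.1,0,0,0,0.3]]
  ]
}}

```text
time: 10.3
tcp_pos: [655.2, -201.1, 58.1]
tcp_rot: [-2.22, -2.222, 0.0]
force: [0.1, -0.7, -0.1]
finger_gap: 38.2
```

{"fn": "step_arm", "kwargs": {
  "deltas": [
    [[0,0,0.2,0,0,0,0.3],[0,0,0.3,0,0,0,0.3],[0,0,0.3,0,0,0,0.3]]
  ]
}}

```text
time: 10.6
tcp_pos: [655.6, -201.3, 55.8]
tcp_rot: [2.22, 2.222, 0.0]
force: [-0.2, 1.3, -1.0]
finger_gap: 38.4
```

```bash
python3 - <<'E'
from h import *
s=vision.grab_frame("side")
print(monitor.state()["tcp_pos"],monitor.state()["force"])
cv2.imwrite("pics/i.png",cv2.resize(s["color"][130:280,280:380,::-1],(400,600),interpolation=cv2.INTER_CUBIC))
E
```

```text
[ 655.60831286 -201.30169313   55.840412  ] [-0.27476113 -0.13924173 -0.83650732]
```

View pics/i.png

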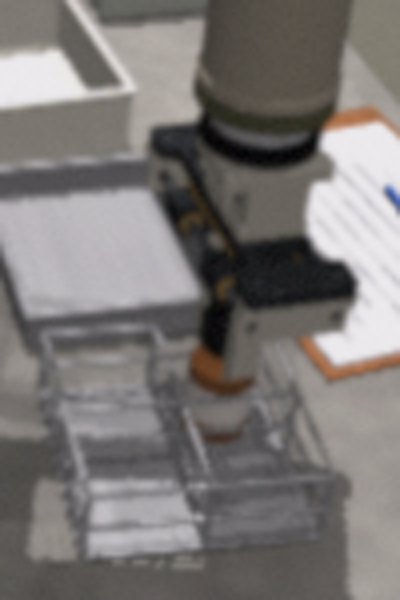

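{"fn": "step_arm", "kwargs": {
  "deltas": [
    [[0,0,0.1,0,0,0,0.3],[0,0,0.1,0,0,0,0.3]]
  ]
}}

```text
time: 10.85
tcp_pos: [656.0, -201.4, 55.8]
tcp_rot: [2.22, 2.221, 0.001]
force: [-0.9, 0.6, 5.6]
finger_gap: 38.2
```

{"fn": "step_arm", "kwargs": {
  "deltas": [
    [[0,0,0.1,0,0,0,0.3],[0,0,0.1,0,0,0,0.3]]
  ]
}}

```text
time: 11.05
tcp_pos: [656.5, -201.5, 55.8]
tcp_rot: [2.219, 2.221, 0.002]
force: [-2.9, 2.9, 9.5]
finger_gap: 38.0
```

{"fn": "step_arm", "kwargs": {
  "deltas": [
    [[0,0,-0.1,0,0,0,0.3],[0,0,-0.1,0,0,0,0.5],[0,0,-0.1,0,0,0,0.65],[0,0,-0.1,0,0,0,0.65],[0,0,-0.1,0,0,0,0.65]]
  ]
}}

```text
time: 11.55
tcp_pos: [655.2, -201.1, 54.1]
tcp_rot: [-2.22, -2.222, 0.0]
force: [0.3, 0.0, -0.1]
finger_gap: 59.5
```

{"fn": "step_arm", "kwargs": {
  "deltas": [
    [[0,0,0,0,0,0,0.65],[0,0,-1,0,0,0,0.65],[0,0,-4,0,0,0,0.65],[0,0,-8,0,0,0,0.8],[0,0,-12,0,0,0,1]]
  ]
}}

```text
time: 12.05
tcp_pos: [655.0, -201.1, 176.1]
tcp_rot: [-2.22, -2.222, 0.0]
force: [0.8, -0.7, 0.5]
finger_gap: 72.1
```

{"fn": "step_arm", "kwargs": {
  "deltas": [
    [[-1.5,-4.5,0,0,0,0,1],[-3,-9,0,0,0,0,1],[-4.5,-13.5,0,0,0,0,1],[-6,-18,0,0,0,0,1],[-7.2,-21.7,0,0,0,0,1]]
  ]
}}

```text
time: 12.55
tcp_pos: [436.5, -274.0, 175.4]
tcp_rot: [2.22, 2.221, -0.0]
force: [0.5, -1.0, 1.4]
finger_gap: 93.0
```

{"fn": "step_arm", "kwargs": {
  "deltas": [
    [[0,0,0,0,0,0,1],[0,0,3,0,0,0,1],[0,0,6,0,0,0,1],[0,0,7,0,0,0,1],[0,0,7,0,0,0,1]]
  ]
}}

```text
time: 13.05
tcp_pos: [437.9, -272.4, 103.3]
tcp_rot: [-2.218, -2.22, 0.0]
force: [-0.5, -0.2, -0.0]
finger_gap: 92.9
```

```bash
python3 - <<'E'
from h import *
s=vision.grab_frame("side"); f=vision.grab_frame("top")
print(monitor.state()["tcp_pos"],monitor.state()["finger_gap"])
cv2.imwrite("pics/j.png",np.hstack([cv2.resize(s["color"][170:290,210:350,::-1],(560,480),interpolation=cv2.INTER_CUBIC),cv2.resize(f["color"][160:220,330:380,::-1],(240,480)[::1])]))
E
```

```text
[ 439.36581261 -273.6498186   105.86214422] 92.95132031130359
```

View pics/j.png

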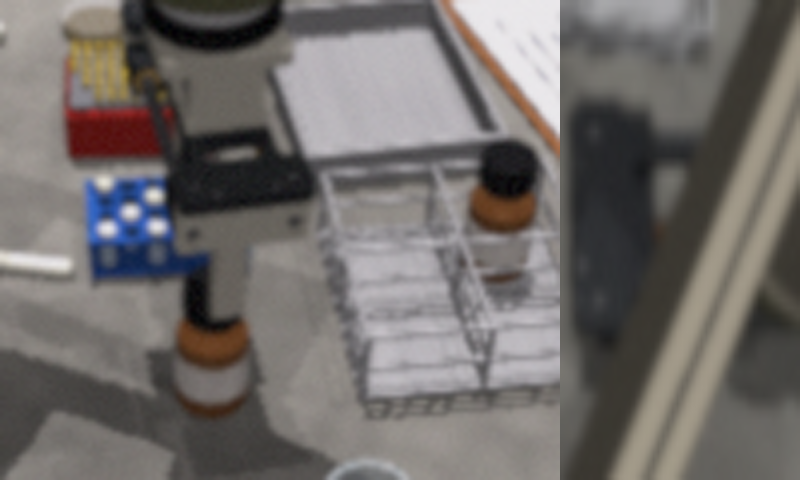

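{"fn": "step_arm", "kwargs": {
  "deltas": [
    [[0,0,2,0,0,0,1],[0,0,4,0,0,0,1],[0,0,5.4,0,0,0,1],[0,0,5.4,0,0,0,1],[0,0,5.4,0,0,0,0.35]]
  ]
}}

```text
time: 13.65
tcp_pos: [439.0, -273.7, 51.5]
tcp_rot: [2.22, 2.222, 0.0]
force: [0.3, 0.3, -0.3]
finger_gap: 88.5
```

{"fn": "step_arm", "kwargs": {
  "deltas": [
    [[0,0,0,0,0,0,0.3],[0,0,0,0,0,0,0.3],[0,0,0,0,0,0,0.3],[0,0,0,0,0,0,0.3],[0,0,0,0,0,0,0.3]]
  ]
}}

```text
time: 14.15
tcp_pos: [438.5, -273.5, 50.7]
tcp_rot: [2.22, 2.222, -0.0]
force: [0.0, -0.0, 0.2]
finger_gap: 49.8
```

{"fn": "step_arm", "kwargs": {
  "deltas": [
    [[0,0,0,0,0,0,0.3],[0,0,0,0,0,0,0.3],[0,0,0,0,0,0,0.3]]
  ]
}}

```text
time: 14.45
tcp_pos: [439.1, -274.4, 51.5]
tcp_rot: [2.219, 2.22, -0.0]
force: [-0.6, -2.6, 4.9]
finger_gap: 37.8
```

{"fn": "step_arm", "kwargs": {
  "deltas": [
    [[0,0,-0.5,0,0,0,0.3],[0,0,-2,0,0,0,0.3],[0,0,-5,0,0,0,0.3],[0,0,-9,0,0,0,0.3],[0,0,-13,0,0,0,0.3]]
  ]
}}

```text
time: 14.95
tcp_pos: [437.8, -272.5, 182.1]
tcp_rot: [-2.219, -2.221, -0.0]
force: [0.4, -0.7, -0.4]
finger_gap: 37.7
```

{"fn": "step_arm", "kwargs": {
  "deltas": [
    [[0,3,0,0,0,0,0.3],[0,7,0,0,0,0,0.3],[0,11,0,0,0,0,0.3],[0,13.2,0,0,0,0,0.3],[0,13.2,0,0,0,0,0.3]]
  ]
}}

```text
time: 15.45
tcp_pos: [572.4, -272.2, 180.5]
tcp_rot: [-2.218, -2.224, -0.001]
force: [-1.6, -0.3, -1.0]
finger_gap: 37.3
```

{"fn": "step_arm", "kwargs": {
  "deltas": [
    [[0,0,0,0,0,0,0.3],[0,0,0,0,0,0,0.3]]
  ]
}}

```text
time: 15.65
tcp_pos: [569.6, -273.2, 180.7]
tcp_rot: [-2.22, -2.222, 0.0]
force: [0.4, 0.3, -0.7]
finger_gap: 37.5
```

```bash
python3 - <<'E'
from h import *
s=vision.grab_frame("side")
print(monitor.state()["tcp_pos"],monitor.state()["force"])
cv2.imwrite("pics/k.png",cv2.resize(s["color"][130:280,270:380,::-1],(440,600),interpolation=cv2.INTER_CUBIC))
print((proj(s,[[571,-273,129],[571,-273,6]])-[270,130])*4)
E
```

```text
[ 569.59962812 -273.30140156  180.84122411] [-0.10552563  0.3161926   0.01616967]
[[184.46162266 366.26160674]
 [165.94742306 509.75561123]]
```

View pics/k.png

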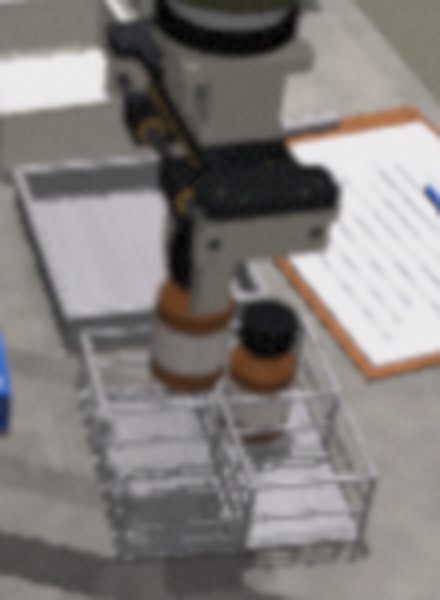

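{"fn": "step_arm", "kwargs": {
  "deltas": [
    [[0,0.4,3,0,0,0,0.3],[0,0.4,6,0,0,0,0.3],[0,0.4,8,0,0,0,0.3],[0,0.4,9,0,0,0,0.3],[0,0.4,9,0,0,0,0.3]]
  ]
}}

```text
time: 16.2
tcp_pos: [572.9, -272.9, 89.2]
tcp_rot: [-2.219, -2.22, 0.001]
force: [-0.5, -0.2, -1.0]
finger_gap: 37.9
```

{"fn": "step_arm", "kwargs": {
  "deltas": [
    [[0,0,1.2,0,0,0,0.3],[0,0,2.2,0,0,0,0.3],[0,0,2.9,0,0,0,0.3],[0,0,3.1,0,0,0,0.3],[0,0,3.1,0,0,0,0.3]]
  ]
}}

```text
time: 16.7
tcp_pos: [574.2, -273.1, 59.1]
tcp_rot: [-2.22, -2.222, 0.0]
force: [0.6, 0.8, -1.4]
finger_gap: 37.3
```

{"fn": "step_arm", "kwargs": {
  "deltas": [
    [[0,0,0.2,0,0,0,0.3],[0,0,0.3,0,0,0,0.3],[0,0,0.3,0,0,0,0.3]]
  ]
}}

```text
time: 17.0
tcp_pos: [575.1, -273.6, 57.6]
tcp_rot: [2.22, 2.221, 0.001]
force: [-1.2, -0.2, 3.8]
finger_gap: 37.4
```

```bash
python3 - <<'E'
from h import *
s=vision.grab_frame("side")
print(monitor.state()["tcp_pos"],monitor.state()["force"])
cv2.imwrite("pics/l.png",cv2.resize(s["color"][130:280,270:380,::-1],(440,600),interpolation=cv2.INTER_CUBIC))
E
```

```text
[ 575.05885095 -273.55620014   57.53799601] [-1.33398333  1.58568346  4.44254484]
```

View pics/l.png

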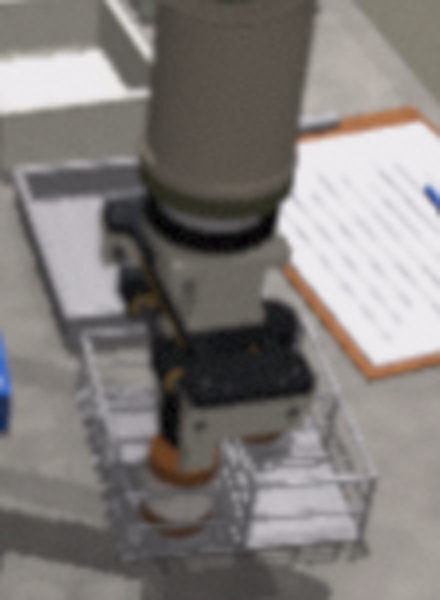

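{"fn": "step_arm", "kwargs": {
  "deltas": [
    [[0,0,0,0,0,0,0.3],[0,0,0,0,0,0,0.5],[0,0,0,0,0,0,0.65],[0,0,0,0,0,0,0.65],[0,0,0,0,0,0,0.65]]
  ]
}}

```text
time: 17.55
tcp_pos: [574.3, -273.1, 56.2]
tcp_rot: [-2.22, -2.222, 0.0]
force: [0.5, -0.1, 0.6]
finger_gap: 59.5
```

{"fn": "step_arm", "kwargs": {
  "deltas": [
    [[0,0,0,0,0,0,0.65],[0,0,-1,0,0,0,0.65],[0,0,-4,0,0,0,0.65],[0,0,-8,0,0,0,0.8],[0,0,-12,0,0,0,1]]
  ]
}}

```text
time: 18.05
tcp_pos: [574.1, -273.0, 178.1]
tcp_rot: [-2.22, -2.222, 0.0]
force: [0.5, -1.1, 0.3]
finger_gap: 72.2
```

```bash
python3 look.py m
```

```text
[ 578.2 -275.3  185.6] 80.1084789851744 18.15
```

View pics/ms.png

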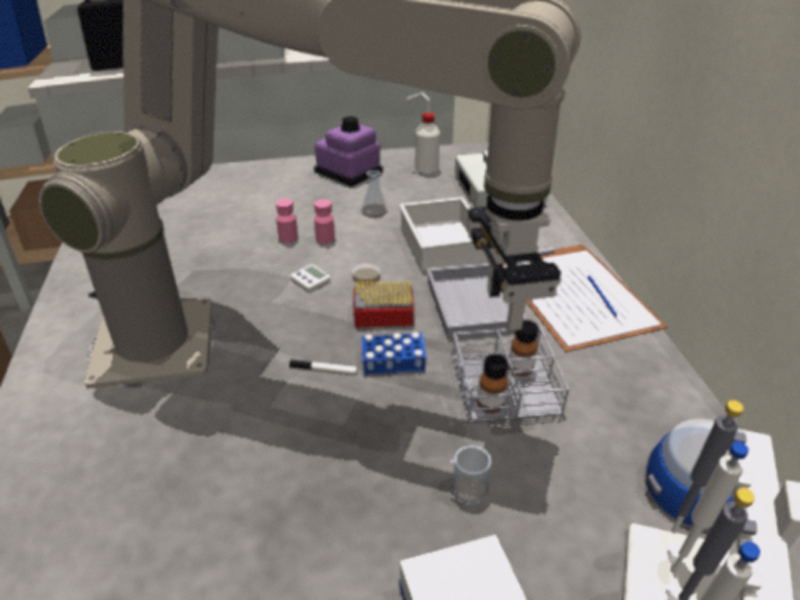

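{"fn": "step_arm", "kwargs": {
  "deltas": [
    [[-4,-2,0,0,0,0,1],[-8,-4,0,0,0,0,1],[-12,-6,0,0,0,0,1],[-15.6,-7.9,0,0,0,0,1],[-15.6,-7.9,0,0,0,0,1]]
  ]
}}

```text
time: 18.65
tcp_pos: [492.6, -433.9, 176.8]
tcp_rot: [2.226, 2.216, -0.003]
force: [0.7, 0.0, -0.3]
finger_gap: 93.3
```

{"fn": "step_arm", "kwargs": {
  "deltas": [
    [[0,0,0,0,0,0,1],[0,0,3,0,0,0,1],[0,0,6,0,0,0,1],[0,0,8,0,0,0,1],[0,0,8,0,0,0,1]]
  ]
}}

```text
time: 19.15
tcp_pos: [494.6, -425.8, 92.5]
tcp_rot: [-2.214, -2.219, -0.001]
force: [-0.4, 0.0, 0.6]
finger_gap: 92.9
```

```bash
python3 - <<'E'
from h import *
s=vision.grab_frame("side"); f=vision.grab_frame("top")
print(monitor.state()["tcp_pos"],monitor.state()["finger_gap"])
cv2.imwrite("pics/n.png",np.hstack([cv2.resize(s["color"][230:350,240:360,::-1],(400,400),interpolation=cv2.INTER_CUBIC),cv2.resize(f["color"][150:220,370:440,::-1],(400,400)[::1])]))
E
```

```text
[ 496.3017946  -428.1654021    96.91644845] 92.69447268059098
```

View pics/n.png

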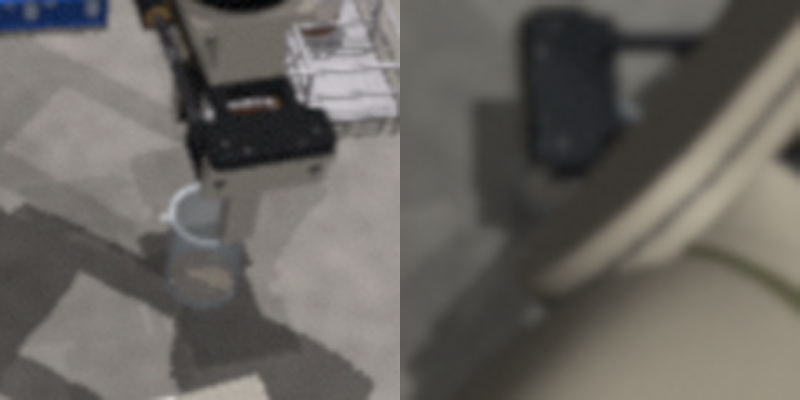

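```bash
python3 - <<'E'
from h import *
s=vision.grab_frame("side")
print((proj(s,[[496.6,-430,70],[496,-485,116],[496,-478,110],[496,-490,116]])-[240,230])*400/120)
E
```

```text
[[208.62771395 209.66108401]
 [239.05688156 231.47210909]
 [234.7533903  228.66369833]
 [241.49711573 238.01869698]]
```

{"fn": "step_arm", "kwargs": {
  "deltas": [
    [[0,0,3,0,0,0,1],[0,0,6,0,0,0,1],[0,0,8,0,0,0,1],[0,0,8,0,0,0,1],[0,0,8,0,0,0,1]]
  ]
}}

```text
time: 19.8
tcp_pos: [496.5, -429.9, 18.4]
tcp_rot: [2.219, 2.221, 0.0]
force: [0.8, -1.0, 0.0]
finger_gap: 92.8
```

```bash
python3 - <<'E'
from h import *
s=vision.grab_frame("side"); f=vision.grab_frame("top")
print(monitor.state()["tcp_pos"],monitor.state()["force"])
cv2.imwrite("pics/n2.png",np.hstack([cv2.resize(s["color"][250:330,260:340,::-1],(500,500),interpolation=cv2.INTER_CUBIC),cv2.resize(f["color"][150:220,370:440,::-1],(300,500)[::1])]))
print((proj(s,[[496,-485,30],[496,-485,0]])-[260,250])*500/80)
E
```

```text
[ 497.20715438 -430.71165712   19.54623312] [-0.28751835  0.13213483  0.10522205]
[[299.19357056 466.4867487 ]
 [291.45146273 516.44200404]]
```

View pics/n2.png

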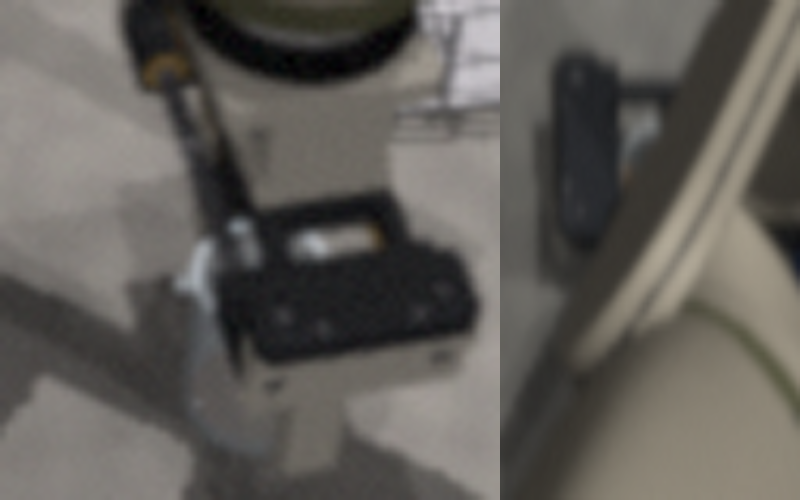

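{"fn": "step_arm", "kwargs": {
  "deltas": [
    [[0,0,0,0,0,0,0.7],[0,0,0,0,0,0,0.6],[0,0,0,0,0,0,0.5],[0,0,0,0,0,0,0.45],[0,0,0,0,0,0,0.45]]
  ],
  "force": 12
}}

```text
time: 20.4
tcp_pos: [495.6, -429.3, 16.5]
tcp_rot: [-2.221, -2.222, 0.0]
force: [-0.0, 0.2, -0.1]
finger_gap: 57.7
```

{"fn": "step_arm", "kwargs": {
  "deltas": [
    [[0,0,0,0,0,0,0.45],[0,0,0,0,0,0,0.45],[0,0,0,0,0,0,0.45]]
  ]
}}

```text
time: 20.7
tcp_pos: [495.6, -429.4, 16.5]
tcp_rot: [-2.221, -2.222, 0.0]
force: [-0.5, -0.0, 0.9]
finger_gap: 49.9
```

{"fn": "step_arm", "kwargs": {
  "deltas": [
    [[0,0,-0.5,0,0,0,0.45],[0,0,-2.5,0,0,0,0.45],[0,0,-6.5,0,0,0,0.45],[0,0,-11,0,0,0,0.45],[0,0,-15,0,0,0,0.45]]
  ],
  "force": 15
}}

```text
time: 21.2
tcp_pos: [495.6, -429.2, 168.9]
tcp_rot: [2.22, 2.222, 0.0]
force: [1.5, -0.2, 0.1]
finger_gap: 49.6
```

{"fn": "step_arm", "kwargs": {
  "deltas": [
    [[2,0.4,0,0,0,0,0.45],[6,1.2,0,0,0,0,0.45],[10,2,0,0,0,0,0.45],[14.5,2.9,0,0,0,0,0.45],[19,3.8,0,0,0,0,0.45]]
  ]
}}

```text
time: 21.7
tcp_pos: [533.5, -237.8, 166.9]
tcp_rot: [2.221, 2.221, 0.0]
force: [0.4, 1.3, 0.3]
finger_gap: 49.8
```

```bash
python3 look.py q
```

```text
[ 534.5 -234.1  167. ] 49.95047527624441 21.8
```

View pics/qs.png

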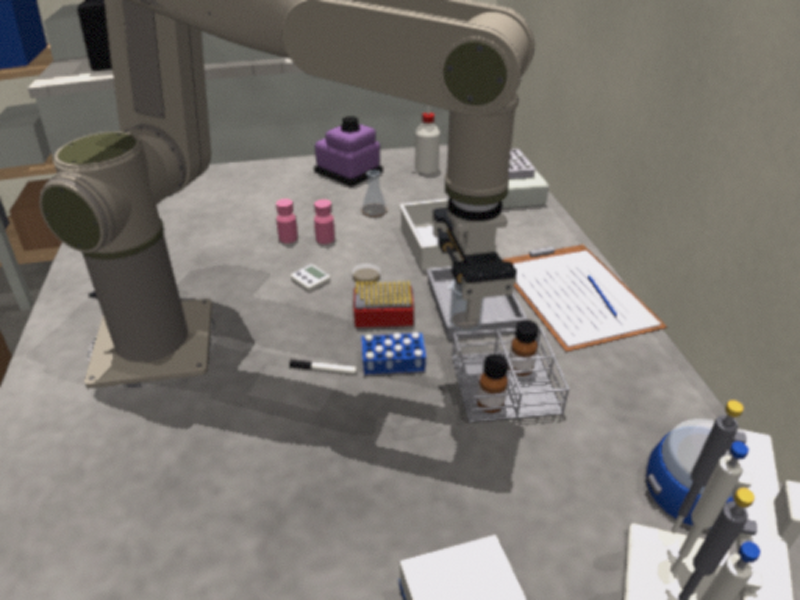

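{"fn": "step_arm", "kwargs": {
  "deltas": [
    [[4.5,0.9,0,0,0,0,0.45],[9,1.8,0,0,0,0,0.45],[13.5,2.7,0,0,0,0,0.45],[18,3.6,0,0,0,0,0.45],[22.5,4.5,0,0,0,0,0.45]]
  ]
}}

```text
time: 22.3
tcp_pos: [578.6, -13.3, 167.0]
tcp_rot: [2.221, 2.221, 0.0]
force: [0.6, 0.0, -0.9]
finger_gap: 49.8
```

{"fn": "step_arm", "kwargs": {
  "deltas": [
    [[4.5,0.9,0,0,0,0,0.45],[9,1.8,0,0,0,0,0.45],[13.5,2.8,0,0,0,0,0.45],[17.5,3.6,0,0,0,0,0.45],[20,4.1,0,0,0,0,0.45]]
  ]
}}

```text
time: 22.8
tcp_pos: [619.5, 188.2, 166.7]
tcp_rot: [-2.219, -2.224, -0.001]
force: [0.3, -0.8, -0.5]
finger_gap: 49.8
```

{"fn": "step_arm", "kwargs": {
  "deltas": [
    [[1.5,0.3,0,0,0,0,0.45],[1.6,0.3,0,0,0,0,0.45],[1.6,0.3,0,0,0,0,0.45]]
  ]
}}

```text
time: 23.1
tcp_pos: [622.2, 200.7, 166.4]
tcp_rot: [2.221, 2.222, -0.001]
force: [0.2, -0.2, 0.5]
finger_gap: 49.7
```

```bash
python3 - <<'E'
from h import *
s=vision.grab_frame("side"); f=vision.grab_frame("top")
print(monitor.state()["tcp_pos"],monitor.state()["finger_gap"])
cv2.imwrite("pics/r.png",np.hstack([cv2.resize(s["color"][80:200,230:350,::-1],(400,400),interpolation=cv2.INTER_CUBIC),cv2.resize(f["color"][80:180,130:230,::-1],(400,400)[::1])]))
print((proj(s,[[622,202,150],[622,202,4]])-[230,80])*400/120)
E
```

```text
[622.22829385 200.07935719 166.57695607] 49.91517417641641
[[190.50352932 141.01045165]
 [183.83319031 265.409678  ]]
```

View pics/r.png

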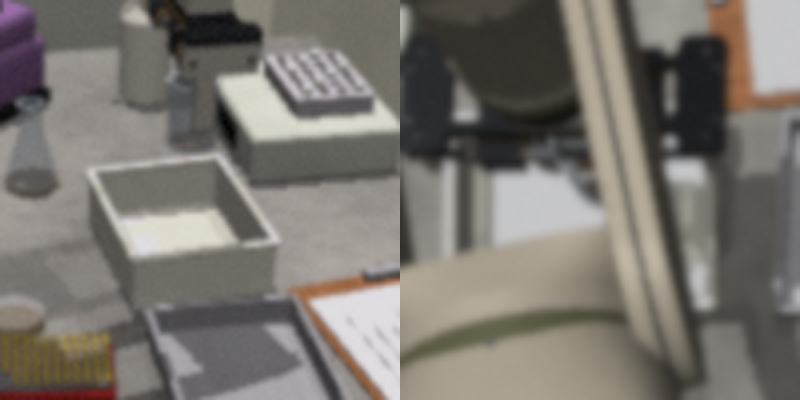

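{"fn": "step_arm", "kwargs": {
  "deltas": [
    [[0,0,3,0,0,0,0.45],[0,0,6,0,0,0,0.45],[0,0,8,0,0,0,0.45],[0,0,9,0,0,0,0.45],[0,0,9,0,0,0,0.45]]
  ]
}}

```text
time: 23.7
tcp_pos: [621.0, 200.3, 74.9]
tcp_rot: [-2.221, -2.22, 0.004]
force: [0.3, 0.3, -0.8]
finger_gap: 49.5
```

{"fn": "step_arm", "kwargs": {
  "deltas": [
    [[0,0,1.5,0,0,0,0.45],[0,0,3,0,0,0,0.45],[0,0,4.5,0,0,0,0.45],[0,0,5,0,0,0,0.45],[0,0,5,0,0,0,0.45]]
  ]
}}

```text
time: 24.2
tcp_pos: [620.9, 201.5, 24.7]
tcp_rot: [-2.219, -2.221, 0.004]
force: [0.8, -0.4, -1.1]
finger_gap: 49.9
```

```bash
python3 - <<'E'
from h import *
s=vision.grab_frame("side"); f=vision.grab_frame("top")
print(monitor.state()["tcp_pos"],monitor.state()["finger_gap"],monitor.state()["force"])
cv2.imwrite("pics/r2.png",cv2.resize(s["color"][100:190,240:330,::-1],(600,600),interpolation=cv2.INTER_CUBIC))
E
```

```text
[622.27369085 201.88840413  26.66146249] 49.58400758291788 [-0.47313072  0.22636637 -0.15212446]
```

View pics/r2.png

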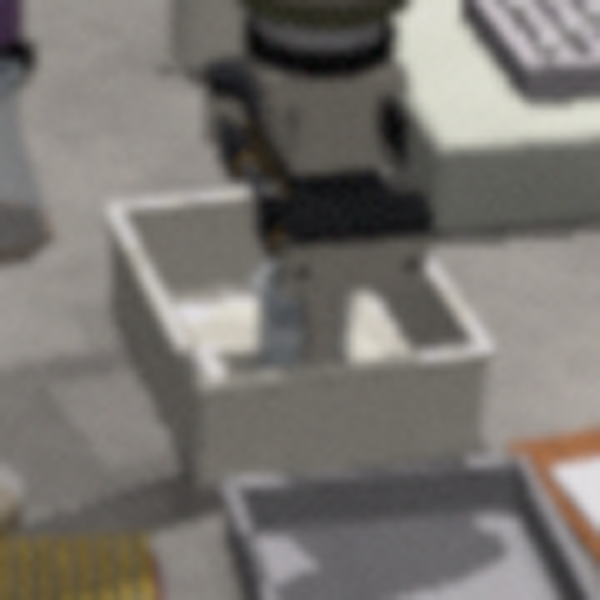

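Inside the tub with clearance. Lower to contact.

{"fn": "step_arm", "kwargs": {
  "deltas": [
    [[0,0,0.2,0,0,0,0.45],[0,0,0.4,0,0,0,0.45],[0,0,0.5,0,0,0,0.45],[0,0,0.5,0,0,0,0.45]]
  ]
}}

```text
time: 24.7
tcp_pos: [622.1, 201.7, 21.5]
tcp_rot: [-2.221, -2.222, 0.0]
force: [0.1, 0.4, -1.5]
finger_gap: 49.6
```

{"fn": "step_arm", "kwargs": {
  "deltas": [
    [[0,0,0.1,0,0,0,0.45],[0,0,0.1,0,0,0,0.45]]
  ]
}}

```text
time: 24.9
tcp_pos: [622.2, 201.8, 20.5]
tcp_rot: [2.221, 2.222, 0.0]
force: [-0.1, 0.9, -0.0]
finger_gap: 49.8
```

{"fn": "step_arm", "kwargs": {
  "deltas": [
    [[0,0,0.1,0,0,0,0.45],[0,0,0.1,0,0,0,0.45]]
  ]
}}

```text
time: 25.1
tcp_pos: [622.3, 201.8, 20.5]
tcp_rot: [2.22, 2.222, 0.0]
force: [-2.9, -1.2, 4.6]
finger_gap: 49.7
```

Contact. Release a little, wait, rise.

{"fn": "step_arm", "kwargs": {
  "deltas": [
    [[0,0,-0.1,0,0,0,0.5],[0,0,-0.1,0,0,0,0.58],[0,0,-0.1,0,0,0,0.63],[0,0,-0.1,0,0,0,0.63],[0,0,-0.1,0,0,0,0.63]]
  ]
}}

```text
time: 25.6
tcp_pos: [622.1, 201.7, 20.4]
tcp_rot: [-2.221, -2.222, 0.0]
force: [0.8, 0.3, -0.1]
finger_gap: 58.9
```

{"fn": "step_arm", "kwargs": {
  "deltas": [
    [[0,0,-0.5,0,0,0,0.63],[0,0,-3,0,0,0,0.63],[0,0,-7,0,0,0,0.63],[0,0,-11,0,0,0,0.7],[0,0,-16,0,0,0,1]]
  ]
}}

```text
time: 26.1
tcp_pos: [620.9, 201.5, 180.7]
tcp_rot: [-2.22, -2.221, 0.004]
force: [1.2, 1.1, -1.1]
finger_gap: 69.0
```

```bash
python3 look.py u
```

```text
[626.7 202.9 191. ] 76.3873105934667 26.2
```

View pics/us.png

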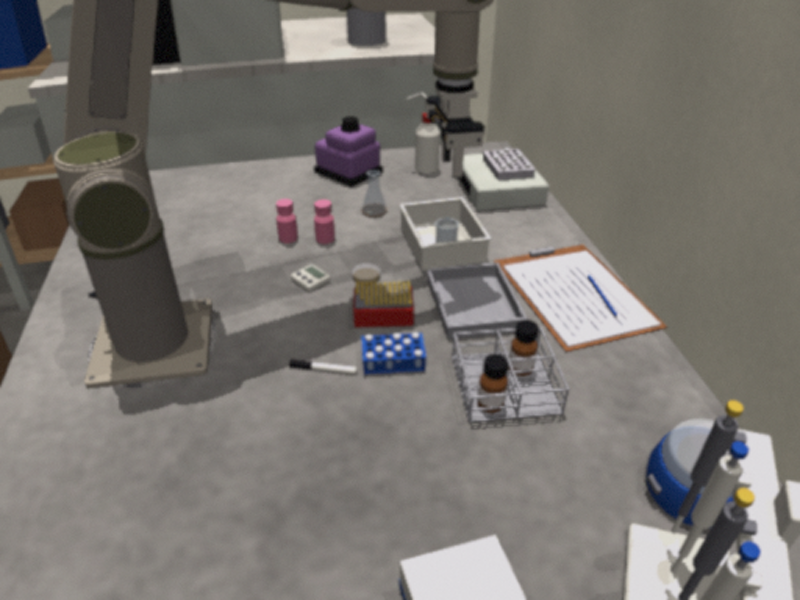

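{"fn": "step_arm", "kwargs": {
  "deltas": [
    [[4.2,-2.4,0,0,0,0,1],[8.4,-4.8,0,0,0,0,1],[12.6,-7.3,0,0,0,0,1],[16.8,-9.7,0,0,0,0,1],[20,-11.6,0,0,0,0,1]]
  ]
}}

```text
time: 26.7
tcp_pos: [504.4, 404.0, 181.0]
tcp_rot: [-2.219, -2.223, -0.001]
force: [0.1, 0.6, -0.4]
finger_gap: 93.1
```

{"fn": "step_arm", "kwargs": {
  "deltas": [
    [[2,-1.2,0,0,0,0,1],[2,-1.2,0,0,0,0,1],[2,-1.2,3,0,0,0,1],[2,-1.2,4,0,0,0,1],[2,-1.2,4,0,0,0,1]]
  ]
}}

```text
time: 27.2
tcp_pos: [493.0, 419.8, 137.9]
tcp_rot: [-2.221, -2.221, 0.008]
force: [0.1, -0.3, -0.3]
finger_gap: 92.9
```

```bash
python3 - <<'E'
from h import *
s=vision.grab_frame("side"); f=vision.grab_frame("top")
st=monitor.state();print(st["tcp_pos"],st["finger_gap"],st["force"])
cv2.imwrite("pics/v.png",np.hstack([cv2.resize(s["color"][60:150,190:280,::-1],(400,400),interpolation=cv2.INTER_CUBIC),cv2.resize(f["color"][130:220,60:150,::-1],(400,400),interpolation=cv2.INTER_CUBIC)]))
z=st["tcp_pos"][2]
print((proj(s,[[494,422,105],[494,367,z+17],[494,422,0]])-[190,60])*400/90)
E
```

```text
[494.411643   420.97431463 140.8571332 ] 92.76923181443533 [0.14174857 0.27708679 1.12822016]
[[216.7861905  220.75888472]
 [226.23078582 189.65704557]
 [219.20212668 330.01140821]]
```

View pics/v.png

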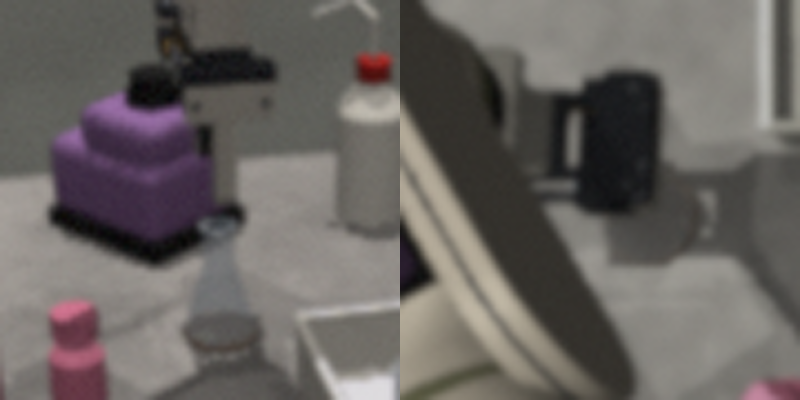

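{"fn": "step_arm", "kwargs": {
  "deltas": [
    [[0,0,3,0,0,0,1],[0,0,6,0,0,0,1],[0,0,7,0,0,0,1],[0,0,7,0,0,0,1],[0,0,7,0,0,0,1]]
  ]
}}

```text
time: 27.8
tcp_pos: [495.0, 422.1, 72.4]
tcp_rot: [2.221, 2.222, 0.003]
force: [-0.2, -0.7, 0.6]
finger_gap: 92.8
```

```bash
python3 - <<'E'
from h import *
s=vision.grab_frame("side"); f=vision.grab_frame("top")
st=monitor.state();print(st["tcp_pos"],st["finger_gap"],st["force"])
cv2.imwrite("pics/v2.png",np.hstack([cv2.resize(s["color"][80:140,205:265,::-1],(480,480),interpolation=cv2.INTER_CUBIC),cv2.resize(f["color"][130:220,60:150,::-1],(320,480),interpolation=cv2.INTER_CUBIC)]))
z=st["tcp_pos"][2]
print((proj(s,[[494,422,105],[494,367,z+17],[494,422,0]])-[205,80])*8)
E
```

```text
[495.33570051 422.54799593  73.06078919] 93.0116386707159 [-0.12835955 -0.09192374 -0.40849115]
[[270.2151429  237.36599249]
 [289.73571285 317.73456266]
 [274.56382802 434.02053479]]
```

View pics/v2.png

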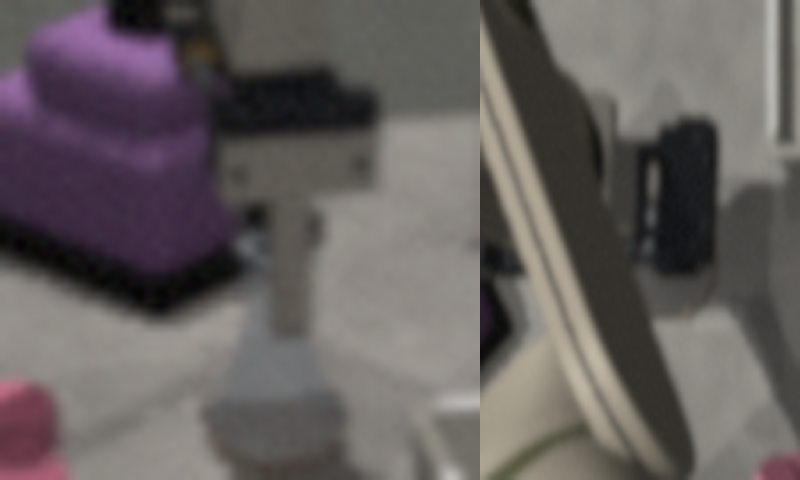

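{"fn": "step_arm", "kwargs": {
  "deltas": [
    [[0,0,0.6,0,0,0,1],[0,0,1.2,0,0,0,1],[0,0,1.2,0,0,0,0.6],[0,0,1.2,0,0,0,0.4],[0,0,1.2,0,0,0,0.2]]
  ],
  "force": 12
}}

```text
time: 28.4
tcp_pos: [494.0, 421.7, 58.5]
tcp_rot: [-2.221, -2.222, 0.0]
force: [-0.2, 0.3, 0.2]
finger_gap: 73.5
```

{"fn": "step_arm", "kwargs": {
  "deltas": [
    [[0,0,0,0,0,0,0.2],[0,0,0,0,0,0,0.2],[0,0,0,0,0,0,0.2],[0,0,0,0,0,0,0.2],[0,0,0,0,0,0,0.2]]
  ]
}}

```text
time: 28.9
tcp_pos: [493.9, 421.7, 58.6]
tcp_rot: [-2.221, -2.222, -0.0]
force: [0.4, -0.2, -0.3]
finger_gap: 33.4
```

{"fn": "step_arm", "kwargs": {
  "deltas": [
    [[0,0,0,0,0,0,0.2],[0,0,0,0,0,0,0.2],[0,0,0,0,0,0,0.2]]
  ]
}}

```text
time: 29.2
tcp_pos: [493.9, 421.6, 58.5]
tcp_rot: [-2.221, -2.222, 0.0]
force: [0.1, -0.2, 0.3]
finger_gap: 27.5
```

```bash
python3 - <<'E'
from h import *
s=vision.grab_frame("side")
st=monitor.state();print(st["tcp_pos"],st["finger_gap"],st["force"])
cv2.imwrite("pics/v3.png",cv2.resize(s["color"][80:140,205:265,::-1],(480,480),interpolation=cv2.INTER_CUBIC))
E
```

```text
[493.93532291 421.64627748  58.48867863] 27.74337932853313 [ 0.52427806 -0.32214457 -0.16030981]
```

View pics/v3.png

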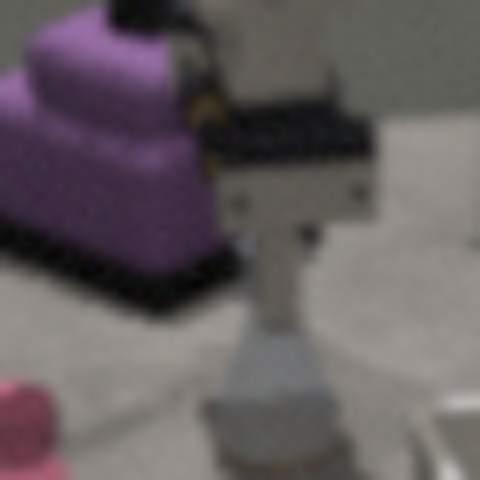

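{"fn": "step_arm", "kwargs": {
  "deltas": [
    [[0,0,-0.5,0,0,0,0.2],[0,0,-2,0,0,0,0.2],[0,0,-5,0,0,0,0.2],[0,0,-9,0,0,0,0.2],[0,0,-12,0,0,0,0.2]]
  ],
  "force": 15
}}

```text
time: 29.75
tcp_pos: [494.5, 422.1, 182.6]
tcp_rot: [2.22, 2.222, 0.005]
force: [0.5, 0.4, -0.0]
finger_gap: 27.3
```

{"fn": "step_arm", "kwargs": {
  "deltas": [
    [[-2.5,2.2,0,0,0,0,0.2],[-6,5.3,0,0,0,0,0.2],[-9.5,8.3,0,0,0,0,0.2],[-12.5,11,0,0,0,0,0.2],[-14.2,12.5,0,0,0,0,0.2]]
  ]
}}

```text
time: 30.25
tcp_pos: [621.3, 276.8, 180.2]
tcp_rot: [2.222, 2.219, 0.002]
force: [-0.0, 0.1, -1.2]
finger_gap: 27.4
```

{"fn": "step_arm", "kwargs": {
  "deltas": [
    [[0,0,0,0,0,0,0.2],[0,0,0,0,0,0,0.2]]
  ]
}}

```text
time: 30.45
tcp_pos: [619.3, 279.6, 179.6]
tcp_rot: [-2.222, -2.221, -0.001]
force: [-1.1, 0.1, -1.6]
finger_gap: 27.7
```

```bash
python3 - <<'E'
from h import *
s=vision.grab_frame("side"); f=vision.grab_frame("top")
st=monitor.state();print(st["tcp_pos"],st["finger_gap"],st["force"])
cv2.imwrite("pics/w.png",cv2.resize(s["color"][70:190,220:340,::-1],(600,600),interpolation=cv2.INTER_CUBIC))
print((proj(s,[[618,280,120],[618,280,4]])-[220,70])*5)
E
```

```text
[618.51690031 280.7990615  179.22246812] 27.592049796342955 [ 0.32950727  0.01708991 -1.11237641]
[[299.98975409 250.39414806]
 [294.01599384 392.93601594]]
```

View pics/w.png

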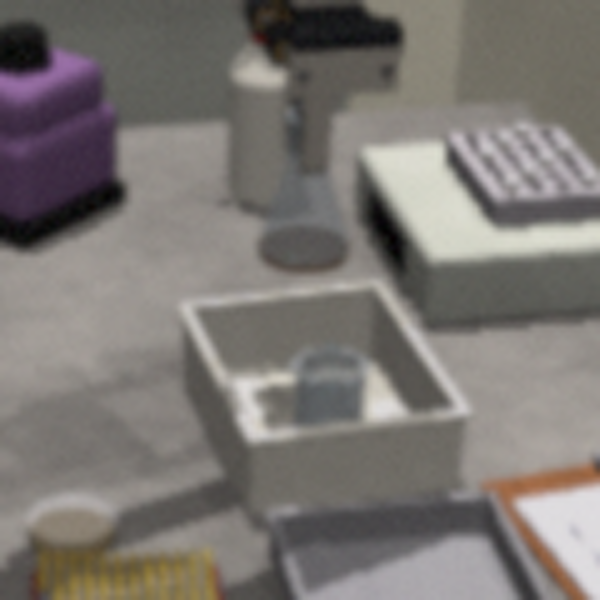

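{"fn": "step_arm", "kwargs": {
  "deltas": [
    [[0,0,3,0,0,0,0.2],[0,0,5,0,0,0,0.2],[0,0,7,0,0,0,0.2],[0,0,8,0,0,0,0.2],[0,0,8,0,0,0,0.2]]
  ]
}}

```text
time: 31.05
tcp_pos: [617.2, 280.3, 96.7]
tcp_rot: [-2.218, -2.223, 0.005]
force: [-1.2, 0.6, -2.3]
finger_gap: 27.3
```

{"fn": "step_arm", "kwargs": {
  "deltas": [
    [[0,0,1,0,0,0,0.2],[0,0,2,0,0,0,0.2],[0,0,2.7,0,0,0,0.2],[0,0,3.1,0,0,0,0.2],[0,0,3.1,0,0,0,0.2]]
  ]
}}

```text
time: 31.55
tcp_pos: [618.5, 279.5, 66.5]
tcp_rot: [-2.22, -2.222, 0.002]
force: [1.7, -0.1, -1.2]
finger_gap: 28.0
```

{"fn": "step_arm", "kwargs": {
  "deltas": [
    [[0,0,0.2,0,0,0,0.2],[0,0,0.4,0,0,0,0.2],[0,0,0.4,0,0,0,0.2]]
  ]
}}

```text
time: 31.85
tcp_pos: [619.1, 279.7, 63.5]
tcp_rot: [-2.221, -2.222, 0.0]
force: [0.5, -0.5, -1.1]
finger_gap: 27.5
```

```bash
python3 - <<'E'
from h import *
s=vision.grab_frame("side")
st=monitor.state();print(st["tcp_pos"],st["finger_gap"],st["force"])
cv2.imwrite("pics/w2.png",cv2.resize(s["color"][70:190,220:340,::-1],(600,600),interpolation=cv2.INTER_CUBIC))
E
```

```text
[619.10590912 279.76721785  63.57776206] 27.322450894123108 [-0.26015021 -0.56658002 -0.67230715]
```

View pics/w2.png

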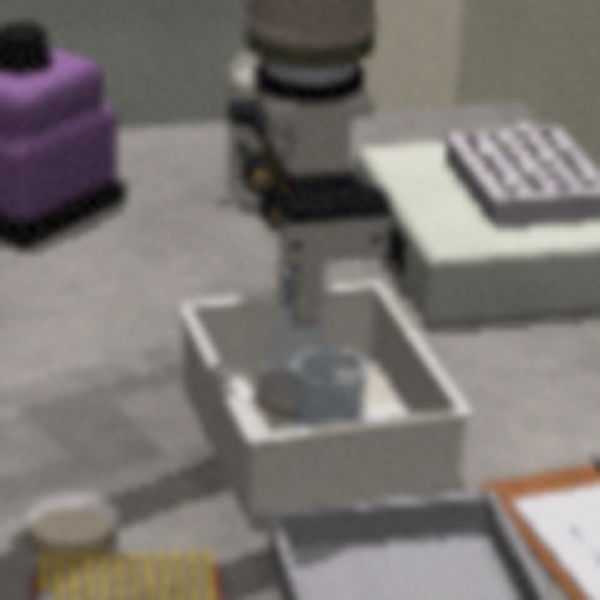

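{"fn": "step_arm", "kwargs": {
  "deltas": [
    [[0,0,0.1,0,0,0,0.2],[0,0,0.1,0,0,0,0.2]]
  ]
}}

```text
time: 32.1
tcp_pos: [619.1, 279.8, 62.5]
tcp_rot: [-2.221, -2.222, -0.0]
force: [-0.3, 0.5, -1.2]
finger_gap: 27.5
```

{"fn": "step_arm", "kwargs": {
  "deltas": [
    [[0,0,0.1,0,0,0,0.2],[0,0,0.1,0,0,0,0.2]]
  ]
}}

```text
time: 32.3
tcp_pos: [619.4, 279.9, 62.5]
tcp_rot: [2.22, 2.222, 0.001]
force: [-1.9, -0.2, 4.3]
finger_gap: 27.5
```

{"fn": "step_arm", "kwargs": {
  "deltas": [
    [[0,0,-0.1,0,0,0,0.25],[0,0,-0.1,0,0,0,0.35],[0,0,-0.1,0,0,0,0.5],[0,0,-0.1,0,0,0,0.5],[0,0,-0.1,0,0,0,0.5]]
  ]
}}

```text
time: 32.8
tcp_pos: [619.1, 279.7, 62.4]
tcp_rot: [-2.221, -2.222, 0.0]
force: [-0.2, -0.1, -0.4]
finger_gap: 45.6
```

{"fn": "step_arm", "kwargs": {
  "deltas": [
    [[0,0,-0.5,0,0,0,0.5],[0,0,-3,0,0,0,0.5],[0,0,-6,0,0,0,0.5],[0,0,-9,0,0,0,0.7],[0,0,-12,0,0,0,1]]
  ]
}}

```text
time: 33.3
tcp_pos: [619.0, 279.8, 184.1]
tcp_rot: [2.22, 2.222, 0.0]
force: [0.1, 0.1, 0.9]
finger_gap: 58.0
```

```bash
python3 look.py x
```

```text
[622.  280.9 189.5] 65.63851300756603 33.4
```

View pics/xs.png

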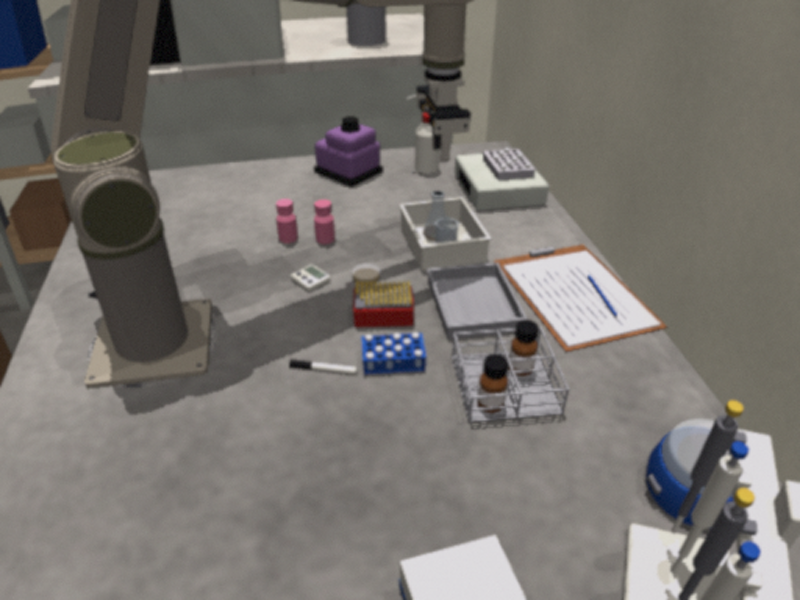

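{"fn": "step_arm", "kwargs": {
  "deltas": [
    [[-3,-4,0,0,0,0,1],[-6,-8,0,0,0,0,1],[-9,-12,0,0,0,0,1],[-12,-16,0,0,0,0,1],[-14.3,-18.9,0,0,0,0,1]]
  ]
}}

```text
time: 33.9
tcp_pos: [427.8, 135.3, 181.6]
tcp_rot: [-2.22, -2.222, 0.002]
force: [-0.2, -0.8, -0.1]
finger_gap: 93.0
```

{"fn": "step_arm", "kwargs": {
  "deltas": [
    [[0,0,0,0,0,0,1],[0,0,3,0,0,0,1],[0,0,7,0,0,0,1],[0,0,11,0,0,0,1],[0,0,13,0,0,0,1]]
  ]
}}

```text
time: 34.4
tcp_pos: [428.2, 136.4, 48.8]
tcp_rot: [-2.219, -2.221, 0.005]
force: [-0.7, 0.0, 0.1]
finger_gap: 93.0
```

{"fn": "step_arm", "kwargs": {
  "deltas": [
    [[0,0,0,0,0,0,1],[0,0,1,0,0,0,1],[0,0,2,0,0,0,1],[0,0,2,0,0,0,1],[0,0,2,0,0,0,1]]
  ]
}}

```text
time: 34.9
tcp_pos: [430.6, 136.7, 33.0]
tcp_rot: [2.22, 2.222, 0.001]
force: [-0.5, 0.9, 0.6]
finger_gap: 92.6
```

```bash
python3 - <<'E'
from h import *
s=vision.grab_frame("side"); f=vision.grab_frame("top")
st=monitor.state();print(st["tcp_pos"],st["finger_gap"],st["force"])
cv2.imwrite("pics/y.png",np.hstack([cv2.resize(s["color"][120:220,190:280,::-1],(450,500),interpolation=cv2.INTER_CUBIC),cv2.resize(f["color"][160:230,180:240,::-1],(350,500),interpolation=cv2.INTER_CUBIC)]))
print((proj(s,[[430,74,40],[430,74,30],[430,74,20]])-[190,120])*5)
E
```

```text
[430.82720918 136.76479012  33.31202233] 92.93897712505647 [ 0.27921482 -0.84396432 -0.04547544]
[[232.88681176 286.64863777]
 [233.27687172 299.66883082]
 [233.66418579 312.56855142]]
```

View pics/y.png

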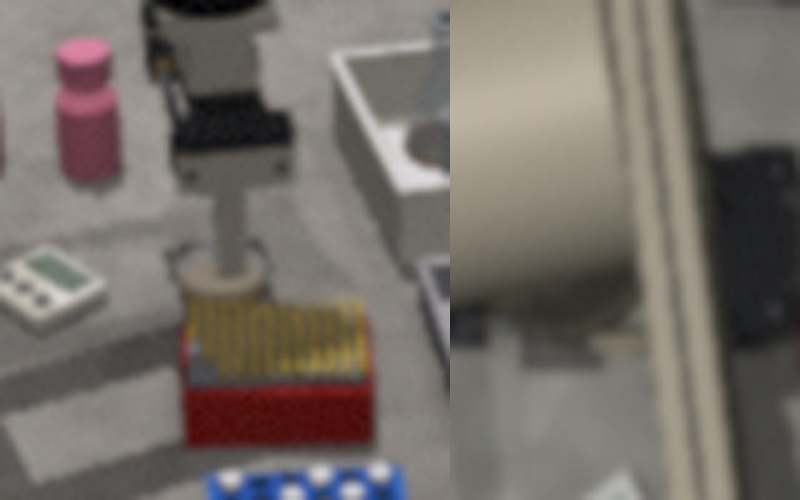

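{"fn": "step_arm", "kwargs": {
  "deltas": [
    [[0,0,1,0,0,0,1],[0,0,2,0,0,0,1],[0,0,3,0,0,0,1],[0,0,3.2,0,0,0,1],[0,0,3.2,0,0,0,1]]
  ]
}}

```text
time: 35.5
tcp_pos: [429.3, 136.4, -0.5]
tcp_rot: [-2.22, -2.221, 0.003]
force: [0.8, 0.9, -0.1]
finger_gap: 93.0
```

```bash
python3 - <<'E'
from h import *
s=vision.grab_frame("side"); f=vision.grab_frame("top")
st=monitor.state();print(st["tcp_pos"],st["finger_gap"],st["force"])
cv2.imwrite("pics/y2.png",cv2.resize(s["color"][140:200,205:265,::-1],(600,600),interpolation=cv2.INTER_CUBIC))
print((proj(s,[[430,74,20],[430,74,10],[430,74,0]])-[205,140])*10)
E
```

```text
[430.22558643 136.61472291   0.55105893] 93.17397390969725 [-0.30666082 -0.26349922  0.5923321 ]
[[317.32837158 425.13710284]
 [318.09753395 450.69810398]
 [318.86125752 476.02315498]]
```

View pics/y2.png

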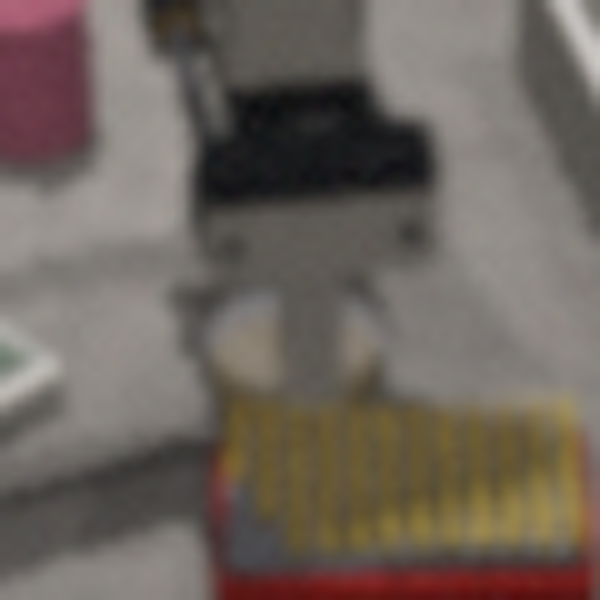

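{"fn": "step_arm", "kwargs": {
  "deltas": [
    [[0,0,0.3,0,0,0,1],[0,0,0.5,0,0,0,1],[0,0,0.5,0,0,0,1]]
  ]
}}

```text
time: 35.9
tcp_pos: [430.0, 136.6, -4.6]
tcp_rot: [-2.221, -2.222, 0.0]
force: [1.1, 0.3, 0.2]
finger_gap: 93.2
```

{"fn": "step_arm", "kwargs": {
  "deltas": [
    [[0,0,0.2,0,0,0,1],[0,0,0.3,0,0,0,1],[0,0,0.3,0,0,0,1]]
  ]
}}

```text
time: 36.2
tcp_pos: [430.0, 136.6, -7.7]
tcp_rot: [-2.22, -2.222, 0.001]
force: [-1.0, -0.2, 0.2]
finger_gap: 92.9
```

{"fn": "step_arm", "kwargs": {
  "deltas": [
    [[0,0,0.1,0,0,0,1],[0,0,0.2,0,0,0,1],[0,0,0.2,0,0,0,1]]
  ]
}}

```text
time: 36.5
tcp_pos: [430.1, 136.6, -9.6]
tcp_rot: [-2.22, -2.222, 0.0]
force: [0.7, 0.7, -0.4]
finger_gap: 92.7
```

{"fn": "step_arm", "kwargs": {
  "deltas": [
    [[0,0,0.1,0,0,0,1],[0,0,0.2,0,0,0,1],[0,0,0.2,0,0,0,1]]
  ]
}}

```text
time: 36.8
tcp_pos: [430.3, 136.6, -9.9]
tcp_rot: [-2.22, -2.222, 0.001]
force: [-10.4, -2.6, 21.8]
finger_gap: 93.0
```

```bash
python3 - <<'E'
from h import *
s=vision.grab_frame("side"); f=vision.grab_frame("top")
st=monitor.state();print(st["tcp_pos"],st["finger_gap"],st["force"])
cv2.imwrite("pics/y3.png",cv2.resize(s["color"][140:200,205:265,::-1],(600,600),interpolation=cv2.INTER_CUBIC))
E
```

```text
[430.3048424  136.6328678   -9.88828963] 93.05760765824182 [-10.17930568  -2.91815038  21.83545551]
```

View pics/y3.png

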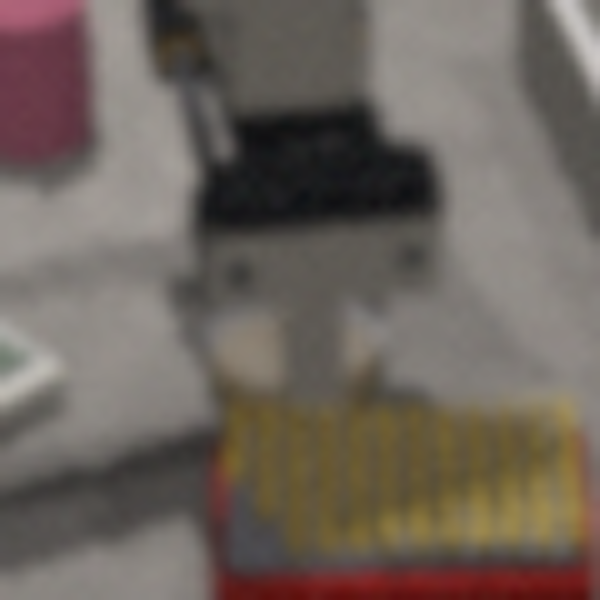

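{"fn": "step_arm", "kwargs": {
  "deltas": [
    [[0,0,-0.3,0,0,0,1],[0,0,-0.5,0,0,0,1],[0,0,-0.5,0,0,0,0.7],[0,0,-0.5,0,0,0,0.6],[0,0,-0.5,0,0,0,0.55]]
  ],
  "force": 8
}}

```text
time: 37.4
tcp_pos: [430.0, 136.6, -6.7]
tcp_rot: [-2.221, -2.222, 0.001]
force: [1.0, -0.5, 0.3]
finger_gap: 73.6
```

{"fn": "step_arm", "kwargs": {
  "deltas": [
    [[0,0,0,0,0,0,0.55],[0,0,0,0,0,0,0.55],[0,0,0,0,0,0,0.55],[0,0,0,0,0,0,0.55]]
  ]
}}

```text
time: 37.8
tcp_pos: [430.1, 136.6, -6.6]
tcp_rot: [-2.221, -2.222, 0.0]
force: [-0.9, -0.5, -0.5]
finger_gap: 60.0
```

{"fn": "step_arm", "kwargs": {
  "deltas": [
    [[0,0,-0.3,0,0,0,0.55],[0,0,-1,0,0,0,0.55],[0,0,-2.5,0,0,0,0.55],[0,0,-4.5,0,0,0,0.55],[0,0,-7,0,0,0,0.55]]
  ],
  "force": 10
}}

```text
time: 38.3
tcp_pos: [429.5, 136.5, 64.1]
tcp_rot: [-2.22, -2.222, 0.002]
force: [-0.1, 0.5, 0.2]
finger_gap: 59.7
```

```bash
python3 - <<'E'
from h import *
s=vision.grab_frame("side"); f=vision.grab_frame("top")
st=monitor.state();print(st["tcp_pos"],st["finger_gap"],st["force"])
cv2.imwrite("pics/z1.png",cv2.resize(s["color"][120:200,190:270,::-1],(600,600),interpolation=cv2.INTER_CUBIC))
E
```

```text
[433.13497298 137.22488773  67.79041765] 59.79849948842645 [-0.31055414  0.36208597 -0.07435834]
```

View pics/z1.png

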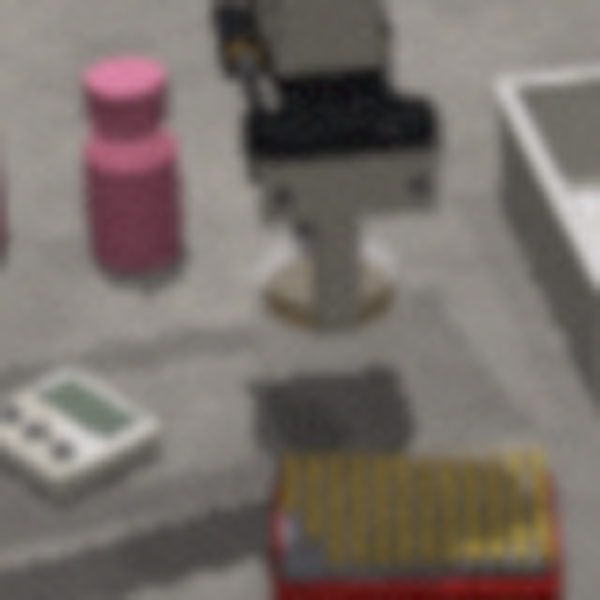

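{"fn": "step_arm", "kwargs": {
  "deltas": [
    [[-1.5,2,-2,0,0,0,0.55],[-4,5.5,-4,0,0,0,0.55],[-6.5,9,-4,0,0,0,0.55],[-9,12.5,-4,0,0,0,0.55],[-11.5,16,-4,0,0,0,0.55]]
  ]
}}

```text
time: 38.9
tcp_pos: [591.5, 20.6, 103.3]
tcp_rot: [2.22, 2.222, 0.0]
force: [0.6, 0.8, -0.5]
finger_gap: 59.3
```

{"fn": "step_arm", "kwargs": {
  "deltas": [
    [[-1.5,2,0,0,0,0,0.55],[-2.6,3.4,0,0,0,0,0.55],[-2.6,3.4,0,0,0,0,0.55],[-2.6,3.4,3,0,0,0,0.55],[-2.6,3.4,5,0,0,0,0.55]]
  ]
}}

```text
time: 39.4
tcp_pos: [623.3, -3.6, 52.1]
tcp_rot: [-2.22, -2.222, 0.001]
force: [1.1, 0.5, -0.1]
finger_gap: 59.6
```

{"fn": "step_arm", "kwargs": {
  "deltas": [
    [[0,0,1,0,0,0,0.55],[0,0,1,0,0,0,0.55]]
  ]
}}

```text
time: 39.6
tcp_pos: [622.1, -3.5, 41.4]
tcp_rot: [-2.218, -2.221, 0.004]
force: [-0.2, 0.0, 0.6]
finger_gap: 59.3
```

```bash
python3 - <<'E'
from h import *
s=vision.grab_frame("side"); f=vision.grab_frame("top")
st=monitor.state();print(st["tcp_pos"],st["finger_gap"],st["force"])
cv2.imwrite("pics/z2.png",cv2.resize(s["color"][120:240,250:370,::-1],(600,600),interpolation=cv2.INTER_CUBIC))
E
```

```text
[624.40193318  -3.89996549  44.3049963 ] 59.504727294794634 [0.39465112 0.68874165 0.39220068]
```

View pics/z2.png

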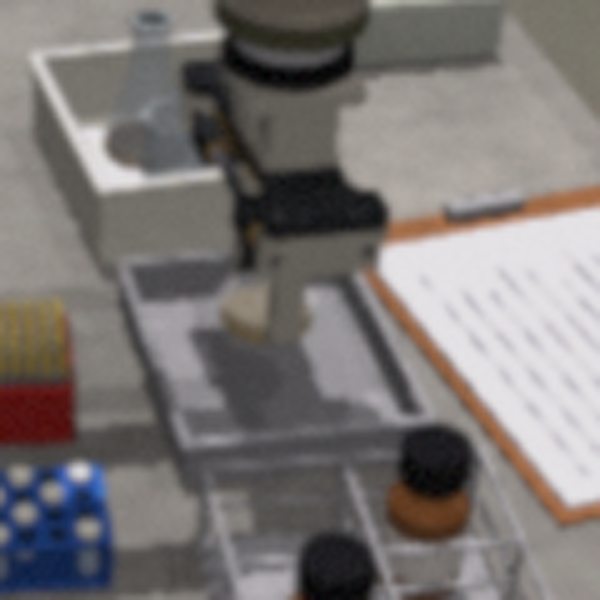

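{"fn": "step_arm", "kwargs": {
  "deltas": [
    [[0,0,1.2,0,0,0,0.55],[0,0,2.4,0,0,0,0.55],[0,0,3.4,0,0,0,0.55],[0,0,4,0,0,0,0.55],[0,0,4,0,0,0,0.55]]
  ]
}}

```text
time: 40.2
tcp_pos: [623.0, -4.1, 1.7]
tcp_rot: [-2.219, -2.221, 0.003]
force: [0.0, 0.2, 0.6]
finger_gap: 59.8
```

{"fn": "step_arm", "kwargs": {
  "deltas": [
    [[0,0,0.2,0,0,0,0.55],[0,0,0.4,0,0,0,0.55],[0,0,0.4,0,0,0,0.55]]
  ]
}}

```text
time: 40.5
tcp_pos: [624.4, -4.2, -0.4]
tcp_rot: [2.22, 2.222, 0.0]
force: [-0.6, -0.3, -0.4]
finger_gap: 59.7
```

{"fn": "step_arm", "kwargs": {
  "deltas": [
    [[0,0,0.1,0,0,0,0.55],[0,0,0.1,0,0,0,0.55]]
  ]
}}

```text
time: 40.7
tcp_pos: [624.4, -4.2, -1.4]
tcp_rot: [2.22, 2.222, 0.0]
force: [-0.3, -0.7, -0.2]
finger_gap: 59.8
```

{"fn": "step_arm", "kwargs": {
  "deltas": [
    [[0,0,0.1,0,0,0,0.55],[0,0,0.1,0,0,0,0.55]]
  ]
}}

```text
time: 40.9
tcp_pos: [624.2, -4.2, -2.5]
tcp_rot: [-2.221, -2.222, 0.0]
force: [0.1, -0.4, -0.1]
finger_gap: 59.6
```

{"fn": "step_arm", "kwargs": {
  "deltas": [
    [[0,0,0.1,0,0,0,0.55],[0,0,0.1,0,0,0,0.55]]
  ]
}}

```text
time: 41.1
tcp_pos: [624.3, -4.2, -2.7]
tcp_rot: [-2.221, -2.222, 0.0]
force: [-3.7, 0.7, 7.1]
finger_gap: 59.6
```

{"fn": "step_arm", "kwargs": {
  "deltas": [
    [[0,0,-0.1,0,0,0,0.65],[0,0,-0.1,0,0,0,0.75],[0,0,-0.1,0,0,0,0.85],[0,0,-0.1,0,0,0,0.85],[0,0,-0.1,0,0,0,0.85]]
  ]
}}

```text
time: 41.6
tcp_pos: [624.2, -4.2, -2.6]
tcp_rot: [-2.221, -2.222, 0.0]
force: [0.0, -0.1, 0.0]
finger_gap: 78.6
```

{"fn": "step_arm", "kwargs": {
  "deltas": [
    [[0,0,-0.5,0,0,0,0.85],[0,0,-4,0,0,0,0.85],[0,0,-8,0,0,0,0.85],[0,0,-12,0,0,0,0.85],[0,0,-17,0,0,0,0.85]]
  ]
}}

```text
time: 42.1
tcp_pos: [623.0, -4.1, 167.9]
tcp_rot: [-2.219, -2.221, 0.003]
force: [0.7, -0.5, -0.3]
finger_gap: 79.4
```

{"fn": "step_arm", "kwargs": {
  "deltas": [
    [[0,-4,-1,0,0,0,0.85],[0,-8,-2,0,0,0,0.85],[0,-12,-3,0,0,0,0.85],[0,-16,-4,0,0,0,0.85],[0,-20,-5,0,0,0,0.85]]
  ]
}}

```text
time: 42.6
tcp_pos: [422.7, -4.3, 218.1]
tcp_rot: [2.22, 2.222, 0.001]
force: [-0.1, -0.1, 1.1]
finger_gap: 79.3
```

{"fn": "step_arm", "kwargs": {
  "deltas": [
    [[0,0,0,0,0,0,0.85],[0,0,0,0,0,0,0.85],[0,0,0,0,0,0,0.85]]
  ]
}}

```text
time: 42.9
tcp_pos: [425.0, -4.4, 217.6]
tcp_rot: [2.22, 2.222, 0.001]
force: [1.3, 0.0, -0.0]
finger_gap: 79.1
```

```bash
python3 look.py end
```

```text
[424.8  -4.4 217. ] 79.39244004776225 43.0
```

View pics/ends.png

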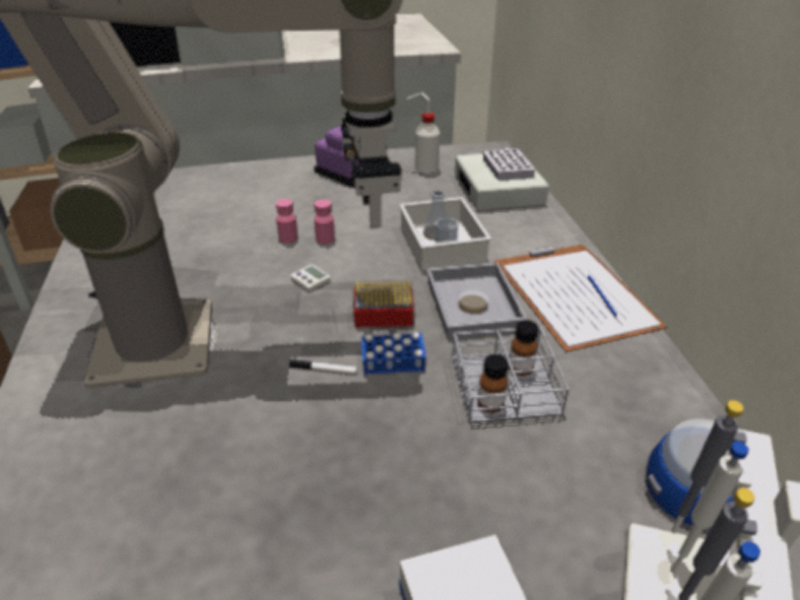

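View pics/endt.png

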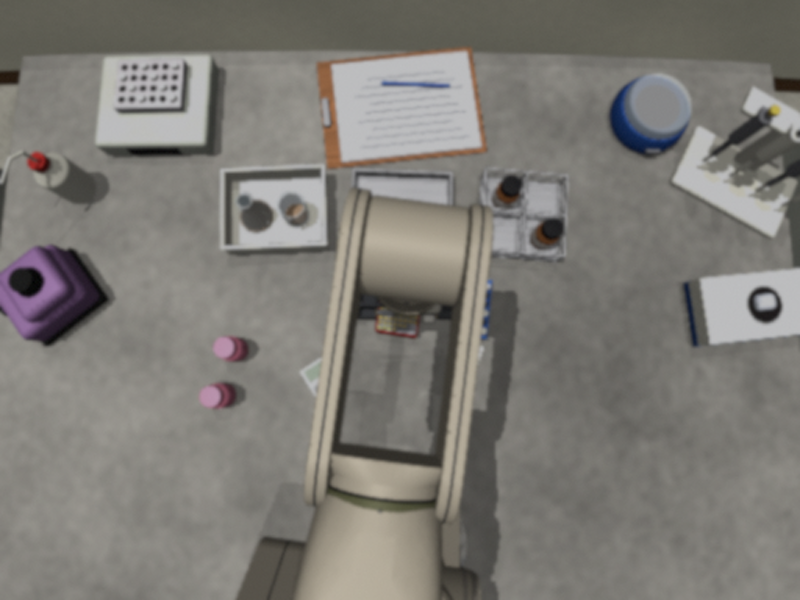

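The final pictures show everything in place. The bottles are in diagonal rack cells, with their caps at top-view pixels (510,188) and (548,232). The flask (255,213) and beaker (294,209) stand in the tub. The dish lies flat in the tray at side-view pixel (473,303). The tip box and tube rack have not moved, and the arm is clear of everything.

```bash
python3 -c "
from workcell import robot
print(robot.finish_job())"
```

```text
the job is handed in; nothing more can be done
None
```

I put all five things away and handed the job in at about 43 s of the 131 s allowed.

- **Bottles:** both amber bottles stand upright in diagonal cells of the wire rack.
- **Glassware:** the beaker and flask stand on the tub floor.
- **Dish:** it lies lid up on the tray floor.

I lowered each thing until the wrist force showed contact (about 4–10 N), then opened the fingers. The final side and top pictures show everything upright and in place. The tip box and tube rack look unmoved in the side view, though the arm partly hid both in the last top view. The arm was clear of everything, but `robot.finish_job()` gives no verdict.

**What disagreed:**
- **Fingertip height:** the fingertips were about 35 mm higher than the reported TCP height and the stated 25 mm tip offset imply. My first grasp of a bottle therefore closed on air above the cap, moving nothing. After that I set heights from the camera and contact. Touching the work surface near the dish, at about 22 N, confirmed the offset.
- **Rack position:** the two camera views disagreed on the rack by about 5 mm and 1–2° of yaw. That is well inside the room in each cell.

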